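# Set up the sample-jar mixer

### The job

Set up the jar mixer on the desk: raise its hold-down arm well up, then fit the loose carousel on the drive, turning it until the teeth mesh so that it goes fully home, and let go. With the arm still up, stand every sample jar upright in a carousel pocket of its own, and then lower the hold-down arm fully. Leave the mug, stapler and rock where they are.

Things in the scene. Friction and masses are not known exactly. Their poses are not given: they have to be found in the camera images.
- carousel: Loose grey carousel for sample jars, 204 mm across, about 0.55 kg, lying level on the table. Origin: centre of its underside, z up. A 5 mm disc (top 27 mm above the origin) carries five round pockets, 68 mm from the axis; a black grip rises from its middle and a toothed hub is below. Fully home, the origin sits on drive_seat; unmeshed it rides about 18 mm higher.
- grip_top (a point): Middle of the top of the carousel's grip: a round black post, 36 mm diameter, on the carousel's axis, standing from 27 to 125 mm above the carousel's underside.
- hub_mouth (a point): Middle of the open underside of the carousel's hub (same point and axes as the carousel's origin). The hub is hollow, 92 mm across, 22 mm deep, with five inner teeth and five slots between them; each slot lies straight under a pocket, the first along +x, the rest every 72 degrees. The slots take the drive's teeth with about 2 mm of play (about 5 degrees of turn).
- pocket0 (a point): Centre of the floor of carousel pocket 0, which lies 0 degrees round from the carousel's +x (counter-clockwise from above). Each pocket is 58 mm wide inside, 66 mm outside, with a wall 26 mm high.
- pocket1 (a point): Centre of the floor of carousel pocket 1, which lies 72 degrees round from the carousel's +x (counter-clockwise from above). Each pocket is 58 mm wide inside, 66 mm outside, with a wall 26 mm high.
- pocket2 (a point): Centre of the floor of carousel pocket 2, which lies 144 degrees round from the carousel's +x (counter-clockwise from above). Each pocket is 58 mm wide inside, 66 mm outside, with a wall 26 mm high.
- pocket3 (a point): Centre of the floor of carousel pocket 3, which lies 216 degrees round from the carousel's +x (counter-clockwise from above). Each pocket is 58 mm wide inside, 66 mm outside, with a wall 26 mm high.
- pocket4 (a point): Centre of the floor of carousel pocket 4, which lies 288 degrees round from the carousel's +x (counter-clockwise from above). Each pocket is 58 mm wide inside, 66 mm outside, with a wall 26 mm high.
- drive_seat (a point): On the axis of the mixer's drive, at the height of its dark flat seat (104 mm across, 45 mm above the table). From the seat rises a star of five radial aluminium teeth, 9 mm wide, reaching 36 mm from the axis, 18 mm tall with rounded tops. The point's +x lies along one tooth, the others every 72 degrees; z up. The drive is stiff to turn (0.4 N m).
- holddown (a joint): Angle of the mixer's hold-down arm: 0 = fully down (level, over the drive), growing as it is raised, stop at 1.7 (leaning a little back past upright). It starts down or a little raised and stays where it is left (stiff, about 0.4 N m, plus its weight). Down, its rubber pad stops 2 mm above the grip of a carousel that is home; it clears standing jars.
- pivot (a point): Hinge of the hold-down arm, on top of the column at the far side of the mixer, 190 mm above the table and 155 mm from the drive axis. Its x axis points level from the drive axis to the column, y along the hinge.
- bar_mid (a point): Middle of the black crossbar handle on the hold-down arm: a round bar 12 mm thick and 144 mm long, parallel to the hinge; it is held by a 12 mm wide post at its middle and free on both sides of it. With the arm at 0 it lies 130 mm from the hinge towards the drive and 35 mm above the hinge. It turns about the hinge with the arm.
- jar0: Closed white sample jar with a steel screw lid, 52 mm diameter, 95 mm tall, about 0.25 kg, bottom-heavy (the full 52 mm wide from 5 to 63 mm height, screw lid 47 mm). Origin: centre of its underside, z up. May be absent; the jars present stand on the table to the robot's left.
- jar1: Closed white sample jar with a steel screw lid, 52 mm diameter, 95 mm tall, about 0.25 kg, bottom-heavy (the full 52 mm wide from 5 to 63 mm height, screw lid 47 mm). Origin: centre of its underside, z up. May be absent; the jars present stand on the table to the robot's left.
- jar2: Closed white sample jar with a steel screw lid, 52 mm diameter, 95 mm tall, about 0.25 kg, bottom-heavy (the full 52 mm wide from 5 to 63 mm height, screw lid 47 mm). Origin: centre of its underside, z up. May be absent; the jars present stand on the table to the robot's left.
- jar3: Closed white sample jar with a steel screw lid, 52 mm diameter, 95 mm tall, about 0.25 kg, bottom-heavy (the full 52 mm wide from 5 to 63 mm height, screw lid 47 mm). Origin: centre of its underside, z up. May be absent; the jars present stand on the table to the robot's left.
- jar4: Closed white sample jar with a steel screw lid, 52 mm diameter, 95 mm tall, about 0.25 kg, bottom-heavy (the full 52 mm wide from 5 to 63 mm height, screw lid 47 mm). Origin: centre of its underside, z up. May be absent; the jars present stand on the table to the robot's left.
- mug: Bystander: blue ceramic mug, 76 mm across, 92 mm tall, handle at its own +y, standing among the jars. Origin: centre of underside.
- stapler: Bystander: black stapler, 140 x 36 x 54 mm, beyond the carousel. Origin: centre of underside.
- rock: Bystander: grey rock specimen, 75 x 55 x 45 mm, on the near side. Origin: centre of underside.
There are look-alikes about, which are no part of the job. What is shaped like the jar2 but turquoise is not meant.

How it is judged (in metres and radians):
On the way, in this order (a step that is already met when the one before it is completed fails the run):
1. the hold-down arm is raised past 1.0 rad (value of joint holddown above 1 rad), for 0.2 s.
2. the carousel is meshed, fully home on the drive and let go, the arm still up (z of carousel in the frame of drive_seat below 0.003 m and horizontal distance between carousel and drive_seat below 0.005 m and angle between carousel's own z axis and vertical below 0.035 rad and contact force between the fingers and carousel below 0.2 N and value of joint holddown above 0.9 rad), for 0.3 s.
3. every jar stands in a pocket of the carousel, the arm still up (z of carousel in the frame of drive_seat below 0.003 m and horizontal distance between carousel and drive_seat below 0.005 m and angle between carousel's own z axis and vertical below 0.035 rad and (distance between jar0 and pocket0 below 0.008 m or distance between jar0 and pocket1 below 0.008 m or distance between jar0 and pocket2 below 0.008 m or distance between jar0 and pocket3 below 0.008 m or distance between jar0 and pocket4 below 0.008 m) and angle between each of jar0, jar1, jar2, jar3, jar4's own z axis and vertical below 0.12 rad and (distance between jar1 and pocket0 below 0.008 m or distance between jar1 and pocket1 below 0.008 m or distance between jar1 and pocket2 below 0.008 m or distance between jar1 and pocket3 below 0.008 m or distance between jar1 and pocket4 below 0.008 m) and (distance between jar2 and pocket0 below 0.008 m or distance between jar2 and pocket1 below 0.008 m or distance between jar2 and pocket2 below 0.008 m or distance between jar2 and pocket3 below 0.008 m or distance between jar2 and pocket4 below 0.008 m) and (distance between jar3 and pocket0 below 0.008 m or distance between jar3 and pocket1 below 0.008 m or distance between jar3 and pocket2 below 0.008 m or distance between jar3 and pocket3 below 0.008 m or distance between jar3 and pocket4 below 0.008 m) and (distance between jar4 and pocket0 below 0.008 m or distance between jar4 and pocket1 below 0.008 m or distance between jar4 and pocket2 below 0.008 m or distance between jar4 and pocket3 below 0.008 m or distance between jar4 and pocket4 below 0.008 m) and value of joint holddown above 0.9 rad), for 0.2 s.
4. the hold-down arm is fully down (value of joint holddown below 0.06 rad), for 0.2 s.
At the end, for the whole second after the job is handed in: The carousel is home on the drive (underside within 3 mm of the seat, within 5 mm of the axis, level), every jar present stands upright with its foot within 8 mm of the middle of a pocket floor, the hold-down arm is down (below 0.06 rad), and all is at rest (z of carousel in the frame of drive_seat below 0.003 m and horizontal distance between carousel and drive_seat below 0.005 m and angle between carousel's own z axis and vertical below 0.035 rad and (distance between jar0 and pocket0 below 0.008 m or distance between jar0 and pocket1 below 0.008 m or distance between jar0 and pocket2 below 0.008 m or distance between jar0 and pocket3 below 0.008 m or distance between jar0 and pocket4 below 0.008 m) and angle between each of jar0, jar1, jar2, jar3, jar4's own z axis and vertical below 0.12 rad and (distance between jar1 and pocket0 below 0.008 m or distance between jar1 and pocket1 below 0.008 m or distance between jar1 and pocket2 below 0.008 m or distance between jar1 and pocket3 below 0.008 m or distance between jar1 and pocket4 below 0.008 m) and (distance between jar2 and pocket0 below 0.008 m or distance between jar2 and pocket1 below 0.008 m or distance between jar2 and pocket2 below 0.008 m or distance between jar2 and pocket3 below 0.008 m or distance between jar2 and pocket4 below 0.008 m) and (distance between jar3 and pocket0 below 0.008 m or distance between jar3 and pocket1 below 0.008 m or distance between jar3 and pocket2 below 0.008 m or distance between jar3 and pocket3 below 0.008 m or distance between jar3 and pocket4 below 0.008 m) and (distance between jar4 and pocket0 below 0.008 m or distance between jar4 and pocket1 below 0.008 m or distance between jar4 and pocket2 below 0.008 m or distance between jar4 and pocket3 below 0.008 m or distance between jar4 and pocket4 below 0.008 m) and value of joint holddown below 0.06 rad and linear speed of each of carousel, jar0, jar1, jar2, jar3, jar4 below 0.02 m/s); the robot touches nothing.
It fails at once if the mug is moved more than 60 mm or tipped over (distance of mug from where it was at the start of the episode above 0.06 m or angle between mug's own z axis and vertical above 0.7 rad).
It fails at once if the stapler is moved more than 60 mm or tipped over (distance of stapler from where it was at the start of the episode above 0.06 m or angle between stapler's own z axis and vertical above 0.7 rad).
It fails at once if the rock specimen is moved more than 60 mm or tipped over (distance of rock from where it was at the start of the episode above 0.06 m or angle between rock's own z axis and vertical above 0.7 rad).
Of jar0, jar1, jar2, jar3, jar4 only 3 to 5 are there at a start; the rules pass over those that are not, and their reading is None.
At some moment in a run one of jar0, jar1, jar2, jar3, jar4 may be knocked a few centimetres aside while the robot is not near it.
Once in a run the grip may slacken for a moment while it holds something.
It also fails if it takes over 210 s, if anything falls off the work surface, if the arm or the gripper's body presses on something with over 40 N, if the wrist force passes 120 N, or if a joint passes its speed limit or range.

### The arm

A 6-joint arm with a two-finger parallel gripper is mounted at the origin on the work surface. World frame = base frame: x ahead of the robot, y to its left, z up, the work surface at z = 0. Lengths are in m, angles in degrees, forces in N, time in s.
With the tool pointing down it reaches from about 0.3 to 0.75 m from the base axis. Payload 8.5 kg.
Tool frame: the origin (TCP) lies at the very end of the fingers, on their centre line; the grasp point (between the pads) lies env.pinch_z behind it (env.pinch_z is the distance from the TCP to the grasp point, in m); z points along the fingers, y is the line along which they close (so a half turn about z gives the same grasp; the last joint's range is limited). The gripper opens to 85 mm and grips with 20 to 120 N. Pads are 22 mm wide; open, the fingers measure 114 mm over their backs; the gripper's body (76 mm by 85 mm) begins 54 mm behind the grasp point. The pads swing forward as they close: fully open they stand 13 mm farther back than shut.
Start: joints at [64.842, 21.807, 74.336, -0, 83.858, -12.336], TCP at [0.122, 0.536, 0.231] pointing down, gripper open.
Joint ranges: [-178.18, 178.18], [-50.72, 133.34], [12.68, 142.11], [-81.47, 261.47], [9.98, 163.14], [-165.26, 165.26]. Speed limits (degrees/s): [136.94, 136.94, 180, 180, 180, 180].

### API

Orientations are given as a 3x3 rotation matrix whose columns are the frame's x, y, z axes.
In Python, from rig import telemetry, get_image, env gives the robot as it stands. The module is installed in compiled form; this text tells all that it offers.
- The arm moves only by the tool apply_moves, never from a script. Its argument "series" is a list of rows, each a list of 7 numbers: the shift along the tool's x, y, z in mm, then the turn, a rotation vector about the tool's x, y, z in degrees, then the opening, from 0 (shut) to 1 (fully open). A call has 1 to 12 rows; each row shifts and turns the commanded pose from where the row before left it, along the tool's axes as they then stand; what a row does not reach is not made up. A row lasts 1/8 s, in which the tool goes at most 62.5 mm and 10.7 degrees, less where a joint would pass 70% of its speed; a pose out of reach is approached as far as the arm can. A call with a gripper value outside its range is refused whole. The fingers move at their own pace and stop on an object; "grip_force" is the grip in N (left out, the last holds). Time passes only in rows, so rows that do not move let the fingers close. It gives the time, the measured TCP pose, the force, the opening and the grip force at its end, in the units of the state.
- telemetry.observe(): the state, without advancing time (a new reading comes with each control period).
- get_image(name): name is "scene" or "top" or "wrist"; returns a dict with "frame" (480x640x3 uint8, red, green, blue), "z_map" (480x640 float32, m along the optical axis (not along the pixel's ray), 0 where there is no reading), "vertical_fov" (degrees; the focal length in pixels is half the picture's height over the tangent of half this angle, whatever the lens; pixels are square), "cx", "cy" (the principal point, pixels), "eye" and "attitude" of the camera in the world; the wrist camera has in their place "mount" (4x4, takes a point from camera to tool coordinates, whose origin is the TCP and whose axes are the flange's). Camera axes: x right, y up, looking along -z (the intrinsics and any distortion apply to the point x, -y, -z); pixel columns grow to the right and rows downward; lengths in m; the calibration is good to about 2 mm. A picture is of the moment at which its call begins: read the wrist's pose just before it.
- env.close_job(): hands the job in; it is judged then, once.
The state is a dict: "time_s": time; "q": joint angles; "qvel": joint speeds; "joint_efforts": joint torques, N m; "position": TCP position; "tool_rot": TCP orientation; "ft_force": force on the tool from outside, world axes, zero at the start; "wrist_torque": the same for the moment, N m; "grip_width": finger opening in m; "gripper_force": force on a finger pad.
Only numpy, scipy, OpenCV 4.12 (cv2) and the standard library are available. Lean on these libraries where they do the work, as an engineer would, in place of code of your own. Each camera call takes 0.05 s, during which the arm holds its last target. There are 200 camera calls.

## Working session

There is one attempt and no reset: what is moved stays moved. The work goes in short steps, Python scripts to look and compute and a tool call to move; the robot and the scene stay as the last step left them, time stands still between calls to the robot, and variables do not carry over. Pictures are saved under pics/ and viewed, at most 14 in all, crops included, and the job is handed in when it is done.

Besides the shell and the picture viewer there is one more tool, called after "Request:" by a JSON object that holds its "name" and its "arguments", one argument or row to a line. apply_moves: Moves the arm, as the interface text tells. Its arguments: {"type":"object","properties":{"series":{"type":"array"},"grip_force":{"type":"number"}},"required":["series"]}

```bash
mkdir -p pics; cat > h.py <<'E'
import numpy as np, cv2
from rig import telemetry, get_image, env
def cam(n):
    s=telemetry.observe(); im=get_image(n)
    if n=='wrist':
        T=np.eye(4);T[:3,:3]=s['tool_rot'];T[:3,3]=s['position'];T=T@np.array(im['mount'])
    else:
        T=np.eye(4);T[:3,:3]=im['attitude'];T[:3,3]=im['eye']
    im['T']=T; return im
def cloud(im):
    z=im['z_map'];f=240/np.tan(np.radians(im['vertical_fov'])/2)
    v,u=np.mgrid[:480,:640]
    P=np.stack([(u-im['cx'])/f*z,-(v-im['cy'])/f*z,-z],-1)
    W=P@im['T'][:3,:3].T+im['T'][:3,3]; W[z==0]=np.nan; return W
def save(im,n): cv2.imwrite('pics/'+n,im['frame'][:,:,::-1])
E
python3 - <<'E'
from h import *
s=telemetry.observe();print(s,env.pinch_z)
for n in('scene','top'):
    im=cam(n);save(im,n+'0.png');print(n,[k for k in im],im['eye'],im['vertical_fov'],im['cx'],im['cy'],[im[k] for k in im if k not in('frame','z_map')])
    np.save(n+'0.npy',cloud(im)); 
E
```

```text
{'time_s': 0.0, 'q': array([ 6.48406804e+01,  2.18428324e+01,  7.43868080e+01,  2.43179491e-04,
        8.38589063e+01, -1.23366817e+01]), 'qvel': array([-0.02160487,  0.07963482, -0.10035884, -0.03876989, -0.02690034,
        0.00046579]), 'joint_efforts': array([-5.58244192e-04, -4.48458767e+01, -2.31281537e+01, -1.25761576e-04,
        4.66092446e-03, -4.80631138e-05]), 'position': array([0.12193971, 0.53599758, 0.23068243]), 'tool_rot': array([[-9.75061531e-01,  2.21933715e-01, -6.60838510e-04],
       [ 2.21934447e-01,  9.75060588e-01, -1.39701933e-03],
       [ 3.34311896e-04, -1.50884264e-03, -9.99998806e-01]]), 'ft_force': array([-1.18611069, -0.47846534, -0.34762329]), 'wrist_torque': array([0.04873539, 0.00901458, 0.04303044]), 'gripper_force': 0.0, 'grip_width': 0.08510421295373063} 0.0187
scene ['frame', 'z_map', 'vertical_fov', 'cx', 'cy', 'eye', 'attitude', 'T'] [0.96014261 0.13299267 0.96884779] 56.882445229460515 320.92579516824173 229.0978609550843 [56.882445229460515, 320.92579516824173, 229.0978609550843, array([0.96014261, 0.13299267, 0.96884779]), array([[-0.3405
[... 343 characters left out ...]
   ,  0.        ,  1.        ]])]
top ['frame', 'z_map', 'vertical_fov', 'cx', 'cy', 'eye', 'attitude', 'T'] [ 0.2819479  -0.02782737  1.01004039] 56.53549189326534 319.00702319642346 243.0006568870281 [56.53549189326534, 319.00702319642346, 243.0006568870281, array([ 0.2819479 , -0.02782737,  1.01004039]), array([[ 0.14151698,  0.96076374, -0.23854974],
       [-0.98991232,  0.13900395, -0.02741334],
       [ 0.00682161,  0.24002278,  0.97074329]]), array([[ 0.14151698,  0.96076374, -0.23854974,  0.2819479 ],
       [-0.98991232,  0.13900395, -0.02741334, -0.02782737],
       [ 0.00682161,  0.24002278,  0.97074329,  1.01004039],
       [ 0.        ,  0.        ,  0.        ,  1.        ]])]
```

View pics/scene0.png

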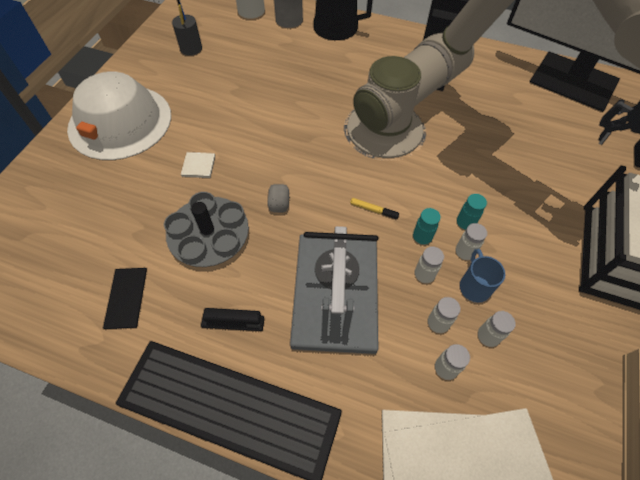

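View pics/top0.png

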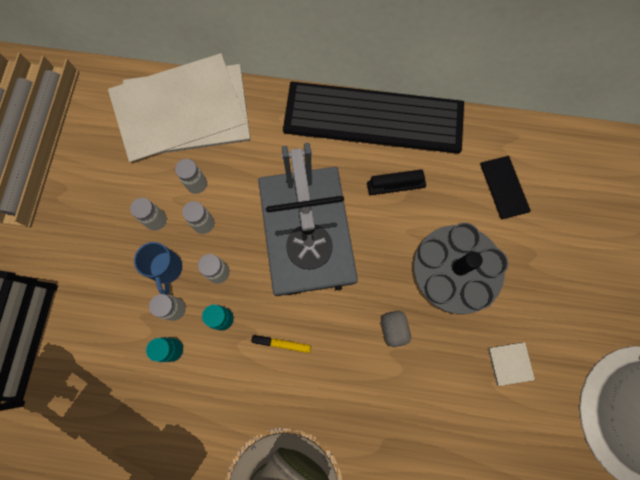

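The top view shows five white jars at about (190,172), (146,211), (197,216), (212,267) and (165,306). The mug is at (155,262), the mixer at (307,230) with its crossbar at y≈204, the drive star at (309,247), and the carousel at (460,268) with its grip. Next I'll measure these.

```bash
python3 - <<'E'
from h import *
for n in('top','scene'):
    W=np.load(n+'0.npy');I=cv2.imread(f'pics/{n}0.png')
    hsv=cv2.cvtColor(I,cv2.COLOR_BGR2HSV)
    x,y,z=W[...,0],W[...,1],W[...,2]
    print(n,'table z',np.nanmedian(z[(abs(x-.45)<.05)&(abs(y)<.5)]))
    # tall blobs
    m=((z>.08)&(z<.13)&(x>.2)&(x<.75)&(abs(y)<.55)).astype(np.uint8)
    k,l,st,c=cv2.connectedComponentsWithStats(m)
    for i in range(1,k):
        if st[i,4]>60:
            q=l==i; print('tall',st[i,4],c[i].round(),np.nanmedian(W[q],0).round(4),'top',np.nanpercentile(z[q],90).round(4),'HSV',np.median(hsv[q],0),'circ', np.round(cv2.minEnclosingCircle((W[q][z[q]>np.nanpercentile(z[q],90)-.008][:,:2]*1000).astype(np.float32)),1) if 0 else '')
    m=((z>.17)&(x>.3)&(x<.8)&(abs(y)<.3)).astype(np.uint8)
    k,l,st,c=cv2.connectedComponentsWithStats(m)
    for i in range(1,k):
        if st[i,4]>60:
            q=l==i; print('high',st[i],W[q].min(0).round(3),W[q].max(0).round(3))
    # bystander & carousel disc
    m=((z>.02)&(z<.075)&(x>.2)&(x<.8)&(abs(y)<.55)).astype(np.uint8)
    k,l,st,c=cv2.connectedComponentsWithStats(m)
    for i in range(1,k):
        if st[i,4]>100: q=l==i; print('low',st[i],W[q].min(0).round(3),W[q].max(0).round(3),W[q].mean(0).round(3))
E
```

```text
top table z 0.001781462385663457
tall 382 [187. 170.] [0.6294 0.31   0.0944] top 0.0963 HSV [  4.  14. 131.] circ 
tall 406 [142. 209.] [0.5275 0.3853 0.0942] top 0.0965 HSV [  4.  14. 131.] circ 
tall 393 [194. 212.] [0.5358 0.2732 0.0942] top 0.0965 HSV [  4.  14. 134.] circ 
tall 340 [152. 260.] [0.4226 0.342  0.0896] top 0.093 HSV [106. 131.  79.] circ 
tall 360 [471. 262.] [ 0.5067 -0.315   0.1235] top 0.1264 HSV [120.  16.  22.] circ 
tall 411 [210. 265.] [0.4267 0.216  0.0942] top 0.0964 HSV [  4.  14. 138.] circ 
tall 447 [161. 306.] [0.3305 0.2969 0.0943] top 0.0965 HSV [  4.  13. 137.] circ 
tall 446 [214. 316.] [0.3249 0.1877 0.0944] top 0.0962 HSV [ 88. 244. 118.] circ 
tall 485 [159. 350.] [0.2448 0.2835 0.0941] top 0.0962 HSV [ 88. 251. 114.] circ 
high [ 266  143   79   92 1778] [ 0.495 -0.04   0.171] [0.676 0.097 0.252]
low [179 166  27  27 293] [0.605 0.285 0.02 ] [0.652 0.332 0.075] [0.619 0.299 0.051]
low [308 167  36  33 908] [ 0.622 -0.039  0.03 ] [0.709 0.044 0.071] [0.664 0.006 0.037]
low [370 170  56  22 735] [ 0.666 -0.222  0.02 ] [ 0.724 -0.097  0.059] [ 0.6
[... 2215 characters left out ...]
[ 289  235   89  118 7825] [ 0.404 -0.096  0.02 ] [0.715 0.162 0.075] [0.575 0.038 0.038]
low [415 255  26  26 314] [0.422 0.193 0.02 ] [0.458 0.243 0.075] [0.45  0.215 0.051]
low [472 261  29  25 386] [0.389 0.312 0.02 ] [0.432 0.374 0.075] [0.4   0.35  0.049]
low [461 268  36  32 414] [0.416 0.301 0.02 ] [0.466 0.375 0.075] [0.454 0.329 0.048]
low [429 304  28  27 313] [0.529 0.25  0.021] [0.567 0.301 0.075] [0.558 0.27  0.052]
low [202 308  59  20 842] [ 0.672 -0.221  0.02 ] [ 0.729 -0.096  0.059] [ 0.702 -0.154  0.051]
low [479 316  31  29 367] [0.515 0.362 0.02 ] [0.559 0.411 0.075] [0.548 0.378 0.051]
low [436 349  29  30 314] [0.619 0.286 0.02 ] [0.661 0.336 0.075] [0.652 0.303 0.052]
```

```bash
python3 - <<'E'
from h import *
for n in('top','scene'):
    W=np.load(n+'0.npy');I=cv2.imread(f'pics/{n}0.png');g=I.max(2)
    x,y,z=W[...,0],W[...,1],W[...,2]
    reg=(x>.4)&(x<.8)&(abs(y-.03)<.12)
    bar=reg&(z>.225)&(g<60); P=W[bar]
    c=P.mean(0);u,s,v=np.linalg.svd(P-c);t=(P-c)@v[0]
    print(n,'bar n',len(P),'mid',(c+v[0]*(t.min()+t.max())/2).round(4),'dir',v[0].round(3),'len',np.ptp(t).round(4), 'z90',np.percentile(P[:,2],90).round(4))
    # heights of plate & star
    st=reg&(z>.052)&(z<.072)&(x<.6)&(g>90); Q=W[st]; print('star',len(Q),Q.mean(0).round(4),Q.min(0).round(3),Q.max(0).round(3))
    seat=reg&(z>.04)&(z<.052)&(x<.62); S=W[seat]; 
    if len(S)>50:
        ctr,r=cv2.minEnclosingCircle((S[:,:2]*1000).astype(np.float32)); print('seat',len(S),ctr,r)
    # carousel
    cr=(x>.38)&(x<.64)&(y<-.2)&(y>-.44)
    top=W[cr&(z>.12)]; print('grip top',top.mean(0).round(4),len(top))
    d=W[cr&(z>.015)&(z<.06)]; h=(d[:,:2]*1000).astype(np.float32); print('disc',cv2.minEnclosingCircle(h),cv2.fitEllipse(cv2.convexHull(h)))
    rim=W[cr&(z>.046)&(z<.06)]; print('rim z',np.percentile(rim[:,2],[10,50,90]).round(4))
    c0=np.array(cv2.minEnclosingCircle(h)[0])/1000
    # phase by 5th harmonic of pocket walls
    for nm,A in(('walls',rim),):
        dd=A[:,:2]-c0; rr=np.hypot(*dd.T); th=np.arctan2(dd[:,1],dd[:,0])
    best=[]
    for cx in np.arange(-.006,.007,.001):
      for cy in np.arange(-.006,.007,.001):
        for a in range(0,72,1):
          cc=c0+[cx,cy]; an=np.radians(a+72*np.arange(5)); pc=cc+.068*np.c_[np.cos(an),np.sin(an)]
          D=np.min(np.hypot(rim[:,None,0]-pc[:,0],rim[:,None,1]-pc[:,1]),1)
          best.append((np.mean(np.minimum(abs(D-.031),.006)),cx,cy,a,cc))
    b=min(best,key=lambda q:q[0]);print('fit',b)
E
python3 - <<'E'
import cv2
I=cv2.imread('pics/top0.png')
cv2.imwrite('pics/c1.png',cv2.resize(I[135:310,245:370],None,fx=4.5,fy=3.4*1,interpolation=2) if 0 else cv2.resize(I[165:300,255:365],None,fx=4.4,fy=4.4,interpolation=2))
E
```

```text
top bar n 463 mid [0.5375 0.0295 0.2471] dir [-0.292  0.957 -0.003] len 0.1407 z90 0.2493
star 203 [0.5027 0.0183 0.062 ] [ 0.476 -0.013  0.055] [0.526 0.054 0.066]
seat 1376 (534.5103759765625, 29.048503875732422) 144.1556854248047
grip top [ 0.5096 -0.3189  0.1246] 242
disc ((483.818359375, -293.6004943847656), 139.02940368652344) ((490.9602355957031, -299.5414123535156), (199.27320861816406, 273.5296630859375), 45.146995544433594)
rim z [0.0479 0.0521 0.0549]
fit (np.float64(0.003782850367493555), np.float64(-0.006), np.float64(0.0), 34, array([ 0.47781836, -0.29360049]))
scene bar n 398 mid [0.5431 0.0299 0.2472] dir [-0.293  0.956 -0.   ] len 0.1383 z90 0.2493
star 120 [0.5113 0.0169 0.0606] [ 0.481 -0.014  0.052] [0.531 0.056 0.067]
seat 965 (533.958740234375, 26.04650115966797) 128.02976989746094
grip top [ 0.5152 -0.3184  0.1247] 166
disc ((485.8841857910156, -294.2637634277344), 139.4715576171875) ((493.6211853027344, -298.9739685058594), (199.54737854003906, 275.0510559082031), 47.484039306640625)
rim z [0.0473 0.0516 0.0545]
fit (np.float64(0.003977768300835006), np.float64(-0.005), np.float64(0.001), 34, array([ 0.48088419, -0.29326376]))
```

View pics/c1.png

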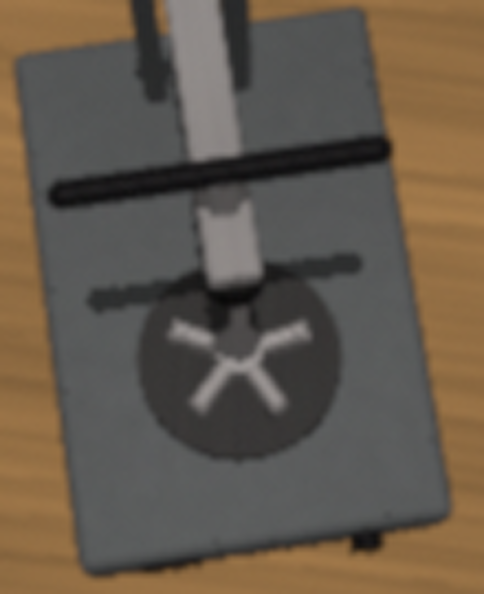

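The crop shows the drive star at (240,360), partly under the hold-down arm, and the crossbar running from (60,192) to (385,150). I'll go above the left half of the bar now.

Request:
{"name": "apply_moves", "arguments": {
  "series": [
    [0,0,-50,0,0,0,1],
    [-45,-32.3,-4.5,0,0,0,1],
    [-45,-32.3,-4.5,0,0,0,1],
    [-45,-32.3,-4.5,0,0,0,1],
    [-45,-32.3,-4.5,0,0,0,1],
    [-45,-32.3,-4.5,0,0,0,1],
    [-45,-32.3,-4.5,0,0,0,1],
    [-45,-32.3,-4.5,0,0,0,1],
    [-45,-32.3,-4.5,0,0,0,1],
    [-45,-32.3,-4.5,0,0,0,1],
    [-45,-32.3,-4.5,0,0,0,1],
    [-45,-32.3,-4.5,0,0,0,1]
  ],
  "grip_force": 30
}}

```text
time_s: 1.6
position: [0.5268, 0.0784, 0.3307]
tool_rot: [[-0.975, 0.222, -0.001], [0.222, 0.975, 0.0], [0.001, 0.0, -1.0]]
ft_force: [0.4, 0.2, 0.4]
grip_width: 0.0859
gripper_force: 0.0
```

Request:
{"name": "apply_moves", "arguments": {
  "series": [
    [0,0,0,0,0,10,1],
    [0,0,0,0,0,10,1],
    [0,0,0,0,0,10,1],
    [0,0,0,0,0,10,1],
    [0,0,0,0,0,10,1],
    [0,0,0,0,0,10,1],
    [0,0,0,0,0,0,1],
    [0,0,0,0,0,0,1]
  ]
}}

```text
time_s: 2.6
position: [0.5258, 0.08, 0.3306]
tool_rot: [[-0.299, 0.954, -0.0], [0.954, 0.299, 0.0], [0.0, -0.0, -1.0]]
ft_force: [-0.3, 0.4, -0.4]
grip_width: 0.0853
gripper_force: 0.0
```

```bash
cat >> h.py <<'E'
def to(p):
    s=telemetry.observe();R=np.array(s['tool_rot']);d=np.array(p)-s['position']
    print('t',round(s['time_s'],2),'pos',s['position'].round(4),'yaw y',np.degrees(np.arctan2(R[1,1],R[0,1])).round(2),'w',s['grip_width'].round(4),'F',s['ft_force'].round(1),'shift mm',(R.T@d*1000).round(1))
E
python3 - <<'E'
from h import *
to([.525,.08,.223]); im=cam('wrist');save(im,'w1.png');W=cloud(im)
g=im['frame'].max(2);m=(W[...,2]>.225)&(W[...,2]<.27)&(g<60)
P=W[m];print(len(P));c=P.mean(0);v=np.linalg.svd(P-c,full_matrices=False)[2];t=(P-c)@v[0];print(c,v[0],t.min(),t.max(),c+v[0]*(t.min()+t.max())/2,np.percentile(P[:,2],90))
E
```

```text
Traceback (most recent call last):
  File "h.py", line 18, in to
    print('t',round(s['time_s'],2),'pos',s['position'].round(4),'yaw y',np.degrees(np.arctan2(R[1,1],R[0,1])).round(2),'w',s['grip_width'].round(4),'F',s['ft_force'].round(1),'shift mm',(R.T@d*1000).round(1))
                                                                                                                           ^^^^^^^^^^^^^^^^^^^^^
AttributeError: 'float' object has no attribute 'round'
```

```bash
sed -i "s/s\['grip_width'\].round(4)/round(s['grip_width'],4)/" h.py
python3 - <<'E'
from h import *
to([.525,.08,.223]); im=cam('wrist');save(im,'w1.png');W=cloud(im)
g=im['frame'].max(2);m=(W[...,2]>.225)&(W[...,2]<.27)&(g<60)
P=W[m];print(len(P));c=P.mean(0);v=np.linalg.svd(P-c,full_matrices=False)[2];t=(P-c)@v[0];print(c,v[0],t.min(),t.max(),c+v[0]*(t.min()+t.max())/2,np.percentile(P[:,2],90))
E
```

```text
t 2.6 pos [0.5258 0.08   0.3306] yaw y 17.37 w 0.0853 F [-0.3  0.4 -0.4] shift mm [  0.2  -0.7 107.6]
2989
[0.53143362 0.05269526 0.24743981] [ 0.28693669 -0.95789936  0.00980592] -0.04766463904916375 0.09145895926862184 [0.53771672 0.03171998 0.24765453] 0.24887738976486154
```

View pics/w1.png

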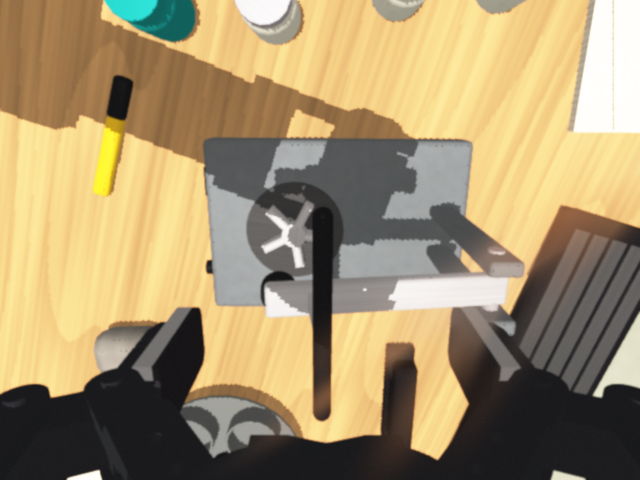

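The wrist view shows the bar vertical at column 322 (rows 210–415), with the star visible at (290,232). I'll descend and grip the bar, and compute the drive pose from this view.

Request:
{"name": "apply_moves", "arguments": {
  "series": [
    [0,-2.5,40,0,0,0,1],
    [0,0,40,0,0,0,1],
    [0,0,27,0,0,0,1],
    [0,0,0,0,0,0,0],
    [0,0,0,0,0,0,0],
    [0,0,0,0,0,0,0],
    [0,0,0,0,0,0,0],
    [0,0,0,0,0,0,0],
    [0,0,0,0,0,0,0]
  ]
}}

```text
time_s: 3.78
position: [0.5236, 0.0792, 0.2242]
tool_rot: [[-0.295, 0.955, 0.001], [0.955, 0.295, -0.0], [-0.0, 0.001, -1.0]]
ft_force: [0.0, 1.3, 1.5]
grip_width: 0.0109
gripper_force: 29.2
```

```bash
python3 - <<'E'
from h import *
to([.65,.12,.3])
u=np.array([.957,.291,0]);h=np.array([-.291,.957,0]);s=telemetry.observe();R=s['tool_rot']
b=s['position']-.0187*np.array([0,0,1])*-1
print('grasp',b); ph0=np.arcsin((b[2]-.19)/.1346);print('theta0',np.degrees(ph0)-15.07)
piv=b+.1346*np.cos(ph0)*u; piv[2]=.19; print('pivot',piv)
prev=b
for ph in list(np.degrees(ph0)+np.arange(1,13)*7.25):
    p=np.radians(ph);q=piv+.1346*(-np.cos(p)*u+np.array([0,0,np.sin(p)]))
    print(round(ph-15.07,1),(R.T@(q-prev)*1000).round(1));prev=q
E
```

```text
t 3.77 pos [0.5236 0.0792 0.2242] yaw y 17.18 w 0.0109 F [0.  1.3 1.5] shift mm [  1.6 132.8 -75.7]
grasp [0.52363469 0.07922091 0.24287952]
theta0 8.062833582687833
pivot [0.64208994 0.11524022 0.19      ]
15.3 [ -0.    7.7 -15.2]
22.6 [ -0.    9.5 -14.1]
29.8 [ -0.1  11.2 -12.8]
37.1 [ -0.1  12.8 -11.3]
44.3 [-0.1 14.1 -9.6]
51.6 [-0.1 15.2 -7.7]
58.8 [-0.1 16.  -5.7]
66.1 [-0.1 16.6 -3.7]
73.3 [-0.1 17.  -1.5]
80.6 [-0.1 17.   0.6]
87.8 [-0.1 16.8  2.8]
95.1 [-0.1 16.3  4.8]
```

Request:
{"name": "apply_moves", "arguments": {
  "series": [
    [0,3.8,-7.6,0,0,0,0],
    [0,3.9,-7.6,0,0,0,0],
    [0,4.7,-7.1,0,0,0,0],
    [0,4.8,-7,0,0,0,0],
    [0,5.6,-6.4,0,0,0,0],
    [0,5.6,-6.4,0,0,0,0],
    [0,6.4,-5.7,0,0,0,0],
    [0,6.4,-5.6,0,0,0,0],
    [0,7,-4.8,0,0,0,0],
    [0,7.1,-4.8,0,0,0,0]
  ]
}}

```text
time_s: 5.03
position: [0.5749, 0.0949, 0.2899]
tool_rot: [[-0.295, 0.956, -0.001], [0.956, 0.295, -0.002], [-0.002, -0.002, -1.0]]
ft_force: [-14.2, -7.1, 14.8]
grip_width: 0.0104
gripper_force: 29.5
```

Request:
{"name": "apply_moves", "arguments": {
  "series": [
    [0,7.6,-3.9,0,0,0,0],
    [0,7.6,-3.8,0,0,0,0],
    [0,8,-2.9,0,0,0,0],
    [0,8,-2.8,0,0,0,0],
    [0,8.3,-1.9,0,0,0,0],
    [0,8.3,-1.8,0,0,0,0],
    [0,8.5,-0.8,0,0,0,0],
    [0,8.5,-0.7,0,0,0,0],
    [0,8.5,0.3,0,0,0,0],
    [0,8.5,0.3,0,0,0,0],
    [0,8.4,1.4,0,0,0,0],
    [0,8.4,1.4,0,0,0,0]
  ]
}}

```text
time_s: 6.52
position: [0.6709, 0.1244, 0.304]
tool_rot: [[-0.295, 0.956, 0.002], [0.956, 0.295, -0.001], [-0.001, 0.002, -1.0]]
ft_force: [-3.9, -3.8, 4.0]
grip_width: 0.0109
gripper_force: 31.0
```

Request:
{"name": "apply_moves", "arguments": {
  "series": [
    [0,8,2.3,0,0,0,0],
    [0,0,0,0,0,0,1],
    [0,0,0,0,0,0,1],
    [0,0,0,0,0,0,1],
    [0,0,0,0,0,0,1],
    [0,0,-30,0,0,0,1],
    [0,0,-40,0,0,0,1],
    [0,-50,0,0,0,0,1],
    [0,-50,0,0,0,0,1],
    [0,-50,0,0,0,0,1],
    [0,-20,20,0,0,0,1],
    [0,0,0,0,0,0,1]
  ]
}}

```text
time_s: 8.02
position: [0.5145, 0.0767, 0.3497]
tool_rot: [[-0.295, 0.956, -0.001], [0.956, 0.295, 0.0], [0.001, -0.001, -1.0]]
ft_force: [0.3, 0.5, 0.2]
grip_width: 0.0855
gripper_force: 0.0
```

```bash
python3 - <<'E'
from h import *
to([.51,.02,.3]); im=cam('wrist');save(im,'w2.png');W=cloud(im);np.save('w2.npy',W)
t=cam('top');save(t,'t2.png');V=cloud(t)
for n,W,I in(('w',W,im['frame']),('t',V,t['frame'])):
    x,y,z=np.moveaxis(W,-1,0);g=I.max(2)
    reg=(abs(x-.505)<.06)&(abs(y-.02)<.06)
    print(n,'z levels',np.nanpercentile(z[reg],[5,25,50,75,95]).round(4))
    st=reg&(z>.056)&(z<.075);P=W[st];print(len(P),P.mean(0).round(4),np.median(P[:,2]))
    best=[]
    c0=P.mean(0)[:2]
    for cx in np.arange(-.008,.009,.001):
     for cy in np.arange(-.008,.009,.001):
      d=P[:,:2]-c0-[cx,cy]
      r=np.hypot(*d.T);th=np.arctan2(d[:,1],d[:,0])
      for a in range(72):
        e=(th-np.radians(a)+np.pi/5)%(2*np.pi/5)-np.pi/5
        best.append((np.mean(np.maximum(abs(r*np.sin(e))-.0045,0))+np.mean(np.maximum(r-.036,0)),cx,cy,a))
    best.sort();print([ (round(b[0]*1e3,3),(c0+b[1:3]).round(4),b[3]) for b in best[:4]])
    hi=(z>.27)&(x>.5)&(abs(y-.06)<.15); print('arm hi',len(W[hi]), W[hi].min(0) if hi.any() else 0, W[hi].max(0) if hi.any() else 0)
E
```

```text
t 8.03 pos [0.5145 0.0767 0.3497] yaw y 17.15 w 0.0855 F [0.3 0.5 0.2] shift mm [-52.9 -20.9  49.7]
w z levels [0.0367 0.0452 0.3889 0.4155 0.4241]
1361 [0.5084 0.0215 0.0621] 0.062460268826572574
[(np.float64(0.067), array([0.5084, 0.0205]), 8), (np.float64(0.073), array([0.5084, 0.0205]), 9), (np.float64(0.073), array([0.5084, 0.0205]), 7), (np.float64(0.081), array([0.5094, 0.0205]), 8)]
arm hi 33367 [0.50000123 0.05372458 0.27003199] [0.67481356 0.10962019 0.44226769]
t z levels [0.0367 0.0641 0.6325 0.6464 0.6513]
329 [0.5082 0.019  0.0619] 0.0619930913036808
[(np.float64(0.08), array([0.5092, 0.019 ]), 7), (np.float64(0.082), array([0.5092, 0.019 ]), 8), (np.float64(0.083), array([0.5082, 0.019 ]), 7), (np.float64(0.086), array([0.5082, 0.019 ]), 8)]
arm hi 5758 [0.50000118 0.0051529  0.31552641] [0.71792689 0.13700019 0.65556515]
```

View pics/w2.png

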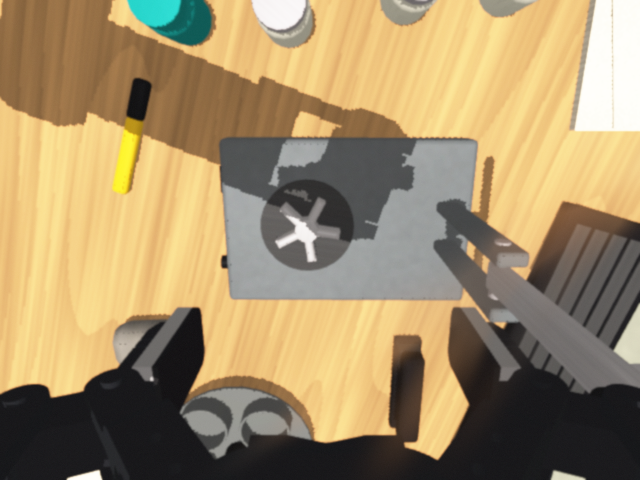

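The wrist view shows the arm raised and the full star at (305,225): the drive is at (0.5085, 0.0203) with a tooth at about 8°. Next I'll look at the carousel.

Request:
{"name": "apply_moves", "arguments": {
  "series": [
    [-53.4,-20.2,0,0,0,0,1],
    [-53.4,-20.2,0,0,0,0,1],
    [-53.4,-20.2,0,0,0,0,1],
    [-53.4,-20.2,0,0,0,0,1],
    [-53.4,-20.2,0,0,0,0,1],
    [-53.4,-20.2,0,0,0,0,1],
    [0,0,0,0,0,0,1],
    [0,0,0,0,0,0,1]
  ]
}}

```text
time_s: 9.12
position: [0.4953, -0.2651, 0.3498]
tool_rot: [[-0.295, 0.955, 0.0], [0.955, 0.295, 0.0], [0.0, 0.0, -1.0]]
ft_force: [-0.3, 0.2, 0.9]
grip_width: 0.085
gripper_force: 0.0
```

```bash
cat > car.py <<'E'
from h import *
from scipy.optimize import minimize
def carousel(W,c0,zr):
    x,y,z=np.moveaxis(W,-1,0)
    near=np.hypot(x-c0[0],y-c0[1])<.112
    top=W[near&(z>zr+.118)&(z<zr+.132)]
    rim=W[near&(z>zr+.048)&(z<zr+.058)][:,:2]
    rim=rim[np.hypot(*(rim-c0).T)>.03]
    def f(p):
        an=np.radians(p[2]+72*np.arange(5));pc=p[:2]+.068*np.c_[np.cos(an),np.sin(an)]
        D=np.min(np.hypot(rim[:,None,0]-pc[:,0],rim[:,None,1]-pc[:,1]),1)
        return 1e3*np.mean(np.minimum(abs(D-.031),.006))
    b=min((minimize(f,[*c0,a],method='Nelder-Mead',options=dict(initial_simplex=[[*c0,a],[c0[0]+.004,c0[1],a],[c0[0],c0[1]+.004,a],[*c0,a+8]])) for a in range(0,72,9)),key=lambda r:r.fun)
    print('rim n',len(rim),'fit',b.x.round(4),b.fun,'griptop',len(top),top.mean(0).round(4) if len(top) else '')
    return b.x
E
python3 - <<'E'
from car import *
to([.51,-.3185,.082]); im=cam('wrist');save(im,'w3.png');W=cloud(im)
carousel(W,np.array([.51,-.3185]),0.)
t=cam('top');carousel(cloud(t),np.array([.51,-.3185]),0.002)
E
```

```text
t 9.12 pos [ 0.4953 -0.2651  0.3498] yaw y 17.19 w 0.085 F [-0.3  0.2  0.9] shift mm [-55.4  -1.8 267.8]
rim n 3185 fit [ 0.5102 -0.3191 70.3371] 0.944074844520462 griptop 1111 [ 0.5099 -0.3182  0.1247]
rim n 9 fit [ 0.5009 -0.3156 60.0727] 0.5722976085850525 griptop 0
```

View pics/w3.png

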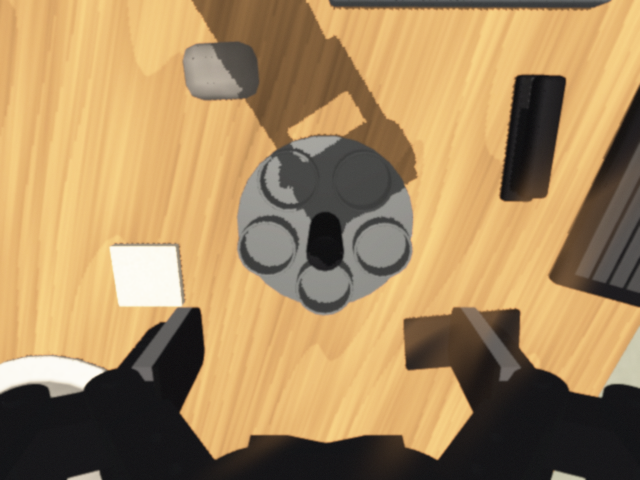

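The carousel is fully in view at (325,225). Its phase is about -1.7° and its axis is at (0.510, -0.3185). I'll grasp it.

Request:
{"name": "apply_moves", "arguments": {
  "series": [
    [-28,-1,20,0,0,0,1],
    [-27.5,-1,20,0,0,0,1],
    [0,0,50,0,0,0,1],
    [0,0,50,0,0,0,1],
    [0,0,50,0,0,0,1],
    [0,0,40,0,0,0,1],
    [0,0,38,0,0,0,1],
    [0,0,0,0,0,0,1],
    [0,0,0,0,0,0,0],
    [0,0,0,0,0,0,0],
    [0,0,0,0,0,0,0],
    [0,0,0,0,0,0,0]
  ],
  "grip_force": 70
}}

```text
time_s: 10.72
position: [0.5099, -0.319, 0.0833]
tool_rot: [[-0.295, 0.955, 0.003], [0.955, 0.295, -0.002], [-0.002, 0.002, -1.0]]
ft_force: [2.3, 1.5, 6.8]
grip_width: 0.0345
gripper_force: 69.0
```

Request:
{"name": "apply_moves", "arguments": {
  "series": [
    [0,0,0,0,0,0,0],
    [0,0,0,0,0,0,0],
    [0,0,-15,0,0,0,0],
    [0,0,-30,0,0,0,0],
    [0,0,-40,0,0,0,0],
    [0,0,-40,0,0,0,0],
    [0,0,0,0,0,0,0]
  ]
}}

```text
time_s: 11.6
position: [0.5096, -0.3193, 0.2098]
tool_rot: [[-0.295, 0.955, 0.004], [0.955, 0.295, -0.004], [-0.005, 0.003, -1.0]]
ft_force: [0.9, -0.1, -5.8]
grip_width: 0.0347
gripper_force: 71.0
```

```bash
python3 - <<'E'
from h import *
to([.5085,.0203,.22])
E
```

```text
t 11.6 pos [ 0.5096 -0.3193  0.2098] yaw y 17.17 w 0.0347 F [ 0.9 -0.1 -5.8] shift mm [324.7  99.3 -11.6]
```

Request:
{"name": "apply_moves", "arguments": {
  "series": [
    [30,9,-2,0,0,0,0],
    [46,14,-2,0,0,0,0],
    [46,14,-2,0,0,0,0],
    [46,14,-2,0,0,0,0],
    [46,14,-2,0,0,0,0],
    [46,14,0,0,0,0,0],
    [40,13,0,0,0,0,0],
    [24.7,7.3,0,0,0,0,0],
    [0,0,0,0,0,-4.9,0],
    [0,0,0,0,0,-4.9,0],
    [0,0,0,0,0,0,0],
    [0,0,0,0,0,0,0]
  ]
}}

```text
time_s: 13.1
position: [0.5076, 0.0208, 0.2159]
tool_rot: [[-0.452, 0.892, -0.002], [0.892, 0.452, 0.0], [0.001, -0.001, -1.0]]
ft_force: [-0.1, -0.7, -4.8]
grip_width: 0.0344
gripper_force: 70.8
```

```bash
python3 - <<'E'
from car import *
to([.5085,.0203,.14])
for n in('wrist','scene'):
    im=cam(n);save(im,n+'4.png');carousel(cloud(im),np.array([.5085,.0203]),.137)
E
```

```text
t 13.1 pos [0.5076 0.0208 0.2159] yaw y 26.87 w 0.0344 F [-0.1 -0.7 -4.8] shift mm [-1.   0.7 75.9]
rim n 10623 fit [0.5074 0.0204 8.057 ] 0.8494920416733026 griptop 15914 [0.5053 0.0241 0.2598]
rim n 451 fit [5.11700e-01 1.96000e-02 8.01236e+01] 0.9732112123042563 griptop 48 [0.5343 0.0217 0.2624]
```

View pics/wrist4.png

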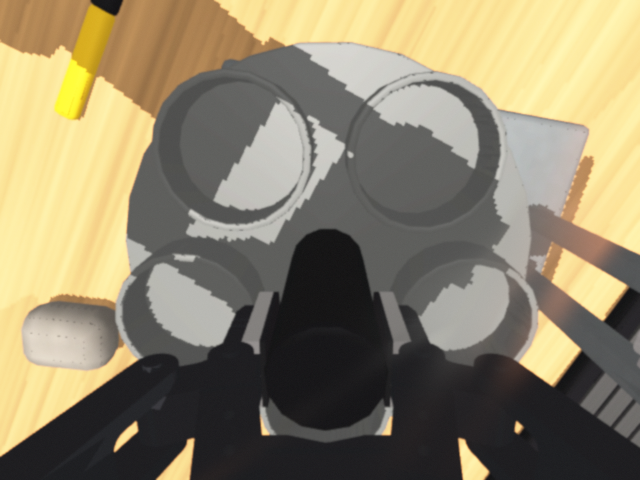

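The carousel is in hand at (0.5074, 0.0204) and 8.06°, which matches the drive. I'll lower it.

Request:
{"name": "apply_moves", "arguments": {
  "series": [
    [-0.5,1,20,0,0,0,0],
    [0,0,25,0,0,0,0],
    [0,0,18,0,0,0,0],
    [0,0,0,0,0,0,0],
    [0,0,3,0,0,0,0],
    [0,0,3,0,0,0,0],
    [0,0,3,0,0,0,0],
    [0,0,3,0,0,0,0],
    [0,0,0,0,0,0,0]
  ]
}}

```text
time_s: 14.32
position: [0.509, 0.0209, 0.1415]
tool_rot: [[-0.454, 0.891, -0.0], [0.891, 0.454, 0.0], [0.0, -0.0, -1.0]]
ft_force: [-0.7, 0.5, -4.3]
grip_width: 0.0348
gripper_force: 70.7
```

Request:
{"name": "apply_moves", "arguments": {
  "series": [
    [0,0,3,0,0,0,0],
    [0,0,3,0,0,0,0],
    [0,0,3,0,0,0,0],
    [0,0,3,0,0,0,0],
    [0,0,1,0,0,0,0],
    [0,0,0,0,0,0,0]
  ]
}}

```text
time_s: 15.08
position: [0.5091, 0.0209, 0.1287]
tool_rot: [[-0.454, 0.891, -0.0], [0.891, 0.454, -0.0], [0.0, -0.0, -1.0]]
ft_force: [0.0, -0.5, -5.2]
grip_width: 0.0345
gripper_force: 70.7
```

Request:
{"name": "apply_moves", "arguments": {
  "series": [
    [0,0,1,0,0,0,0],
    [0,0,1,0,0,0,0],
    [0,0,0,0,0,0,0]
  ]
}}

```text
time_s: 15.45
position: [0.5095, 0.0209, 0.1281]
tool_rot: [[-0.454, 0.891, 0.002], [0.891, 0.454, -0.0], [-0.001, 0.002, -1.0]]
ft_force: [-2.8, 2.3, 7.0]
grip_width: 0.0345
gripper_force: 72.3
```

Contact is at the seat height, so I'll release and verify.

Request:
{"name": "apply_moves", "arguments": {
  "series": [
    [0,0,0,0,0,0,1],
    [0,0,0,0,0,0,1],
    [0,0,0,0,0,0,1],
    [0,0,0,0,0,0,1],
    [0,0,-30,0,0,0,1],
    [0,0,-50,0,0,0,1],
    [0,0,-50,0,0,0,1],
    [0,0,-50,0,0,0,1],
    [28,0,-40,0,0,0,1],
    [28,0,0,0,0,0,1],
    [0,0,0,0,0,0,1]
  ]
}}

```text
time_s: 16.82
position: [0.4831, 0.0718, 0.3472]
tool_rot: [[-0.455, 0.89, 0.001], [0.89, 0.455, -0.0], [-0.0, 0.001, -1.0]]
ft_force: [0.2, -0.3, -0.0]
grip_width: 0.0856
gripper_force: 0.0
```

```bash
python3 - <<'E'
from car import *
to([.5085,.0203,.14])
im=cam('wrist');save(im,'w5.png');W=cloud(im);b=carousel(W,np.array([.5085,.0203]),.045)
x,y,z=np.moveaxis(W,-1,0)
for k in range(5):
    a=np.radians(b[2]+72*k);c=b[:2]+.068*np.array([np.cos(a),np.sin(a)])
    q=np.hypot(x-c[0],y-c[1])<.015; print(k,c.round(4),np.nanmedian(z[q]).round(4),q.sum())
t=cam('top');V=cloud(t);save(t,'t5.png');hsv=cv2.cvtColor(t['frame'],cv2.COLOR_RGB2HSV)
x,y,z=np.moveaxis(V,-1,0)
m=((z>.088)&(z<.105)&(x>.2)&(x<.75)&(y<.55)&(y>.12)).astype(np.uint8)
k,l,st,c=cv2.connectedComponentsWithStats(m)
for i in range(1,k):
    if st[i,4]>60: q=l==i;print(st[i,4],V[q].mean(0).round(4),np.median(hsv[q],0))
E
```

```text
t 16.82 pos [0.4831 0.0718 0.3472] yaw y 27.1 w 0.0856 F [ 0.2 -0.3 -0. ] shift mm [-57.3  -1.  207.2]
rim n 3956 fit [5.09200e-01 2.08000e-02 8.01123e+01] 0.9530239005663435 griptop 1407 [0.5087 0.0218 0.1696]
0 [0.5209 0.0878] 0.3918 8287
1 [0.4491 0.0526] 0.3891 6946
2 [ 0.4604 -0.0265] 0.0721 593
3 [ 0.5392 -0.0402] 0.0722 413
4 [0.5765 0.0304] 0.0721 586
293 [0.5284 0.3911 0.0943] [  4.  15. 135.]
83 [0.4172 0.3676 0.0912] [107. 115.  92.]
```

View pics/t5.png

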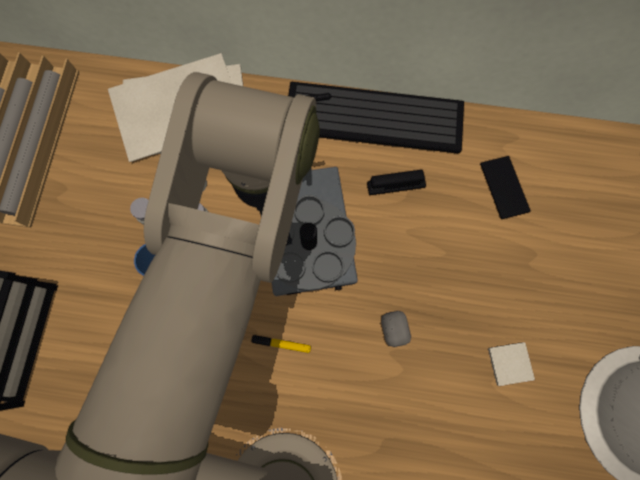

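The wrist fit shows the pocket floors at z=0.072, so the carousel is home, at 8.1° and (0.509, 0.021). The top view shows the carousel on the mixer with the robot arm hiding most of the jars. Next is jar D at about (0.427, 0.216).

Request:
{"name": "apply_moves", "arguments": {
  "series": [
    [51.3,5.1,16,0,0,0,1],
    [51.3,5.1,16,0,0,0,1],
    [51.4,5.1,15,0,0,0,1],
    [0,0,0,0,0,10.4,1],
    [0,0,0,0,0,10.4,1],
    [0,0,0,0,0,10.4,1],
    [0,0,0,0,0,10.4,1],
    [0,0,0,0,0,10.4,1],
    [0,0,0,0,0,10,1],
    [0,0,0,0,0,0,1],
    [0,0,0,0,0,0,1]
  ],
  "grip_force": 50
}}

```text
time_s: 18.3
position: [0.4278, 0.2146, 0.2994]
tool_rot: [[0.572, 0.82, -0.001], [0.82, -0.572, -0.0], [-0.001, -0.0, -1.0]]
ft_force: [-0.2, 0.0, 0.6]
grip_width: 0.0848
gripper_force: 0.0
```

```bash
cat >> h.py <<'E'
from scipy.optimize import least_squares
def jars(im,zlo=.091,zhi=.103):
    W=cloud(im);x,y,z=np.moveaxis(W,-1,0);hsv=cv2.cvtColor(im['frame'],cv2.COLOR_RGB2HSV)
    m=((z>zlo)&(z<zhi)&(hsv[...,1]<75)).astype(np.uint8)
    k,l,st,c=cv2.connectedComponentsWithStats(m);out=[]
    for i in range(1,k):
        if st[i,4]<250: continue
        P=W[l==i][:,:2];h=cv2.convexHull((P*1e4).astype(np.float32))[:,0]/1e4
        r=least_squares(lambda p:np.hypot(*(h-p[:2]).T)-p[2],[*P.mean(0),.0235],loss='soft_l1',f_scale=.001).x
        print('blob',st[i,4],'px',c[i].round(),'circ',r.round(4),'mean',P.mean(0).round(4),'sat',np.median(hsv[l==i],0),'z',np.median(z[l==i]).round(4))
E
python3 - <<'E'
from h import *
print(telemetry.observe()['q'].round(0));to([.427,.216,.032]);im=cam('wrist');save(im,'w6.png');jars(im)
E
```

```text
[12. 12. 77. -0. 91. 47.]
t 18.3 pos [0.4278 0.2146 0.2994] yaw y -34.87 w 0.0848 F [-0.2  0.   0.6] shift mm [  0.8  -1.4 267.4]
blob 3118 px [396.  53.] circ [0.5369 0.2763 0.0232] mean [0.5368 0.2766] sat [  0.   4. 246.] z 0.0949
blob 2449 px [172. 181.] circ [0.3308 0.3003 0.0232] mean [0.3317 0.3004] sat [  5.   6. 238.] z 0.095
blob 277 px [628. 172.] circ [0.6502 0.0844 0.0117] mean [0.6454 0.0903] sat [14. 29. 94.] z 0.0968
blob 2320 px [322. 194.] circ [0.4276 0.2195 0.023 ] mean [0.428  0.2199] sat [  3.  12. 131.] z 0.0949
blob 1342 px [496. 255.] circ [0.5208 0.0879 0.0329] mean [0.5216 0.0878] sat [ 25.  10. 130.] z 0.0973
blob 1523 px [582. 271.] circ [0.5763 0.0306 0.033 ] mean [0.5772 0.0306] sat [ 25.  10. 112.] z 0.0971
blob 792 px [432. 320.] circ [0.4492 0.0532 0.0326] mean [0.4431 0.0651] sat [ 16.  30. 139.] z 0.0972
blob 312 px [510. 309.] circ [0.5091 0.0218 0.0175] mean [0.5074 0.0347] sat [15.   9.  31.5] z 0.0971
blob 847 px [592. 344.] circ [ 0.5392 -0.0398  0.0328] mean [ 0.5531 -0.0422] sat [30.  9. 93.] z 0.0968
```

View pics/w6.png

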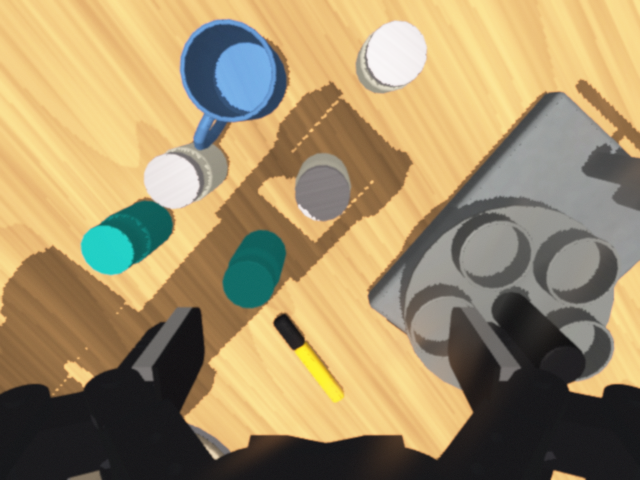

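The view shows D in shadow at (322,190), C at (396,53), E at (172,181), the mug at (232,72) and turquoise jars at (110,250) and (255,270). I'll grasp D.

Request:
{"name": "apply_moves", "arguments": {
  "series": [
    [4.1,-2.9,30,0,0,0,1],
    [0,0,55,0,0,0,1],
    [0,0,55,0,0,0,1],
    [0,0,55,0,0,0,1],
    [0,0,45,0,0,0,1],
    [0,0,27.4,0,0,0,1],
    [0,0,0,0,0,0,1],
    [0,0,0,0,0,0,0],
    [0,0,0,0,0,0,0],
    [0,0,0,0,0,0,0],
    [0,0,0,0,0,0,0],
    [0,0,0,0,0,0,0]
  ]
}}

```text
time_s: 19.85
position: [0.428, 0.2203, 0.0339]
tool_rot: [[0.574, 0.819, 0.003], [0.819, -0.574, 0.001], [0.002, 0.002, -1.0]]
ft_force: [-2.5, 0.6, 6.5]
grip_width: 0.0504
gripper_force: 51.8
```

Request:
{"name": "apply_moves", "arguments": {
  "series": [
    [0,0,0,0,0,0,0],
    [0,0,-20,0,0,0,0],
    [0,0,-50,0,0,0,0],
    [0,0,-60,0,0,0,0],
    [0,0,-60,0,0,0,0],
    [0,0,-10,0,0,0,0],
    [0,0,0,0,0,0,0]
  ]
}}

```text
time_s: 20.72
position: [0.427, 0.2199, 0.2322]
tool_rot: [[0.574, 0.819, 0.0], [0.819, -0.574, -0.0], [0.0, 0.0, -1.0]]
ft_force: [0.5, -0.2, -3.0]
grip_width: 0.0498
gripper_force: 53.2
```

```bash
python3 - <<'E'
from h import *
to([.5208,.0879,.23])
E
```

```text
t 20.73 pos [0.427  0.2199 0.2322] yaw y -35.01 w 0.0498 F [ 0.5 -0.2 -3. ] shift mm [-54.3 152.5   2.2]
```

Request:
{"name": "apply_moves", "arguments": {
  "series": [
    [-14,38,0,0,0,0,0],
    [-18,51,0,0,0,0,0],
    [-15,42,0,0,0,0,0],
    [-7.3,21.5,0,0,0,0,0],
    [0,0,0,0,0,-8.3,0],
    [0,0,0,0,0,-8.3,0],
    [0,0,0,0,0,-8.4,0],
    [0,0,30,0,0,0,0],
    [0,0,30,0,0,0,0],
    [0,0,25,0,0,0,0],
    [0,0,0,0,0,0,0],
    [0,0,0,0,0,0,0]
  ]
}}

```text
time_s: 22.22
position: [0.5214, 0.0883, 0.1478]
tool_rot: [[0.174, 0.985, 0.0], [0.985, -0.174, 0.0], [0.0, 0.0, -1.0]]
ft_force: [-0.3, -1.3, -2.9]
grip_width: 0.0504
gripper_force: 53.2
```

```bash
python3 - <<'E'
from h import *
to([.5208,.0879,.105]);im=cam('wrist');save(im,'w7.png')
E
```

```text
t 22.23 pos [0.5214 0.0883 0.1478] yaw y -10.0 w 0.0504 F [-0.3 -1.3 -2.9] shift mm [-0.5 -0.5 42.8]
```

View pics/w7.png

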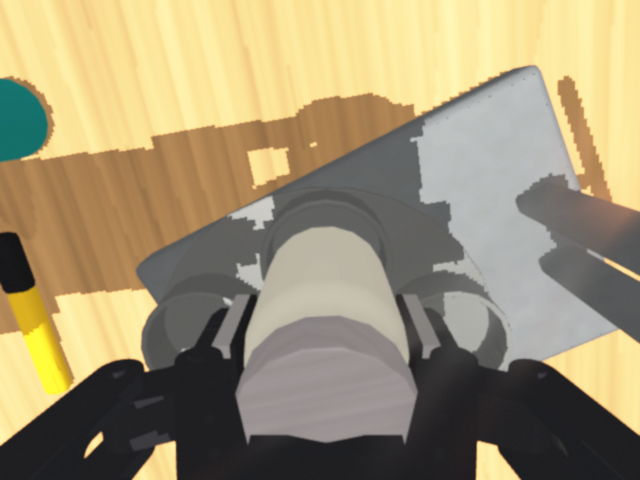

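The jar is centred over its pocket at (325,230). I'll lower and release it.

Request:
{"name": "apply_moves", "arguments": {
  "series": [
    [-0.5,-0.5,18,0,0,0,0],
    [0,0,12,0,0,0,0],
    [0,0,6,0,0,0,0],
    [0,0,4,0,0,0,0],
    [0,0,2,0,0,0,0],
    [0,0,1,0,0,0,0],
    [0,0,0,0,0,0,0]
  ]
}}

```text
time_s: 23.15
position: [0.5208, 0.0878, 0.1057]
tool_rot: [[0.174, 0.985, 0.002], [0.985, -0.174, 0.0], [0.0, 0.002, -1.0]]
ft_force: [-3.4, 1.4, 8.4]
grip_width: 0.0505
gripper_force: 54.6
```

Request:
{"name": "apply_moves", "arguments": {
  "series": [
    [0,0,0,0,0,0,1],
    [0,0,0,0,0,0,1],
    [0,0,0,0,0,0,1],
    [0,0,0,0,0,0,1],
    [0,0,-30,0,0,0,1],
    [0,0,-50,0,0,0,1],
    [0,0,-60,0,0,0,1],
    [0,0,-54,0,0,0,1],
    [47,-4.2,0,0,0,0,1],
    [47,-4.2,0,0,0,0,1],
    [47,-4.2,0,0,0,0,1],
    [47,-4.2,0,0,0,0,1]
  ]
}}

```text
time_s: 24.65
position: [0.5368, 0.2772, 0.2982]
tool_rot: [[0.174, 0.985, -0.0], [0.985, -0.174, -0.0], [-0.0, -0.0, -1.0]]
ft_force: [0.5, -0.6, 1.0]
grip_width: 0.0855
gripper_force: 0.0
```

Request:
{"name": "apply_moves", "arguments": {
  "series": [
    [0,0,0,0,0,9,1],
    [0,0,0,0,0,9,1],
    [0,0,0,0,0,9,1],
    [0,0,0,0,0,9,1],
    [0,0,0,0,0,0,1],
    [0,0,0,0,0,0,1]
  ]
}}

```text
time_s: 25.4
position: [0.5368, 0.2756, 0.2982]
tool_rot: [[0.718, 0.696, -0.0], [0.696, -0.718, -0.0], [-0.0, -0.0, -1.0]]
ft_force: [0.2, -0.5, 0.1]
grip_width: 0.0856
gripper_force: 0.0
```

```bash
python3 - <<'E'
from h import *
to([.5369,.2764,.032]);im=cam('wrist');jars(im);jars(im,.16,.172)
E
```

```text
t 25.4 pos [0.5368 0.2756 0.2982] yaw y -45.85 w 0.0856 F [ 0.2 -0.5  0.1] shift mm [  0.7  -0.5 266.2]
blob 2826 px [216. 108.] circ [0.5292 0.3889 0.0231] mean [0.5297 0.3888] sat [  4.   5. 243.] z 0.0948
blob 2782 px [417. 116.] circ [0.6358 0.2698 0.0232] mean [0.6359 0.2703] sat [  4.   5. 243.] z 0.095
blob 2313 px [325. 197.] circ [0.5373 0.2767 0.0229] mean [0.5377 0.277 ] sat [  3.  12. 129.] z 0.095
blob 628 px [142. 326.] circ [0.3309 0.3006 0.0232] mean [0.3334 0.3137] sat [  4.   9. 230.] z 0.0949
blob 903 px [551. 339.] circ [0.5765 0.0309 0.0329] mean [0.5882 0.0323] sat [30.  9. 97.] z 0.0968
blob 616 px [434. 339.] circ [0.5203 0.0891 0.0319] mean [0.5121 0.1109] sat [ 21.  33. 143.] z 0.0972
blob 1069 px [425. 415.] circ [0.4499 0.0531 0.0328] mean [0.4495 0.0534] sat [ 20.  15. 104.] z 0.0968
blob 441 px [620. 285.] circ [0.6512 0.0826 0.0143] mean [0.6489 0.0923] sat [90.  7. 67.] z 0.1661
blob 378 px [461. 403.] circ [0.5138 0.0939 0.0142] mean [0.5052 0.0975] sat [  4.  11. 225.] z 0.1668
```

Jar D's lid is at z=0.167, so it is seated. Jar A was knocked to (0.636, 0.270). I'll grasp C.

Request:
{"name": "apply_moves", "arguments": {
  "series": [
    [1,-0.4,30,0,0,0,1],
    [0,0,55,0,0,0,1],
    [0,0,55,0,0,0,1],
    [0,0,55,0,0,0,1],
    [0,0,45,0,0,0,1],
    [0,0,26,0,0,0,1],
    [0,0,0,0,0,0,1],
    [0,0,0,0,0,0,0],
    [0,0,0,0,0,0,0],
    [0,0,0,0,0,0,0],
    [0,0,0,0,0,0,0],
    [0,0,0,0,0,0,0]
  ]
}}

```text
time_s: 26.95
position: [0.538, 0.2769, 0.0342]
tool_rot: [[0.719, 0.695, 0.003], [0.695, -0.719, 0.001], [0.003, 0.002, -1.0]]
ft_force: [-1.5, 0.2, 4.1]
grip_width: 0.0509
gripper_force: 51.3
```

Request:
{"name": "apply_moves", "arguments": {
  "series": [
    [0,0,0,0,0,0,0],
    [0,0,-20,0,0,0,0],
    [0,0,-50,0,0,0,0],
    [0,0,-60,0,0,0,0],
    [0,0,-60,0,0,0,0],
    [0,0,-30,0,0,0,0],
    [0,0,0,0,0,0,0]
  ]
}}

```text
time_s: 27.82
position: [0.5376, 0.2768, 0.2548]
tool_rot: [[0.719, 0.695, 0.005], [0.695, -0.719, 0.001], [0.005, 0.002, -1.0]]
ft_force: [0.2, -0.6, -4.1]
grip_width: 0.0501
gripper_force: 52.9
```

```bash
python3 - <<'E'
from h import *
to([.4604,-.0265,.105])
E
```

```text
t 27.82 pos [0.5376 0.2768 0.2548] yaw y -46.01 w 0.0501 F [ 0.2 -0.6 -4.1] shift mm [-266.9  164.2  148.9]
```

Request:
{"name": "apply_moves", "arguments": {
  "series": [
    [-30,18,0,0,0,0,0],
    [-45,28,0,0,0,0,0],
    [-45,28,0,0,0,0,0],
    [-45,28,0,0,0,0,0],
    [-45,28,0,0,0,0,0],
    [-35,21,0,0,0,0,0],
    [-21.9,13.2,0,0,0,0,0],
    [0,0,0,0,0,0,0],
    [0,0,35,0,0,0,0],
    [0,0,40,0,0,0,0],
    [0,0,30,0,0,0,0],
    [0,0,0,0,0,0,0]
  ]
}}

```text
time_s: 29.32
position: [0.4578, -0.0257, 0.1452]
tool_rot: [[0.719, 0.695, -0.006], [0.695, -0.719, 0.002], [-0.003, -0.005, -1.0]]
ft_force: [1.6, -0.0, -1.8]
grip_width: 0.0508
gripper_force: 52.9
```

```bash
python3 - <<'E'
from h import *
to([.4604,-.0265,.105])
E
```

```text
t 29.32 pos [ 0.4578 -0.0257  0.1452] yaw y -45.98 w 0.0508 F [ 1.6 -0.  -1.8] shift mm [ 1.4  2.6 40.1]
```

Request:
{"name": "apply_moves", "arguments": {
  "series": [
    [0,0,0,0,0,0,0],
    [0,0,0,0,0,0,0]
  ]
}}

```text
time_s: 29.58
position: [0.4597, -0.0268, 0.1484]
tool_rot: [[0.719, 0.695, 0.002], [0.695, -0.719, -0.001], [0.001, 0.002, -1.0]]
ft_force: [-0.3, 0.1, -1.9]
grip_width: 0.0505
gripper_force: 53.0
```

```bash
python3 - <<'E'
from h import *
to([.4604,-.0265,.105])
E
```

```text
t 29.57 pos [ 0.4597 -0.0268  0.1484] yaw y -46.01 w 0.0505 F [-0.3  0.1 -1.9] shift mm [ 0.7  0.1 43.4]
```

Request:
{"name": "apply_moves", "arguments": {
  "series": [
    [0.5,0,18,0,0,0,0],
    [0,0,12,0,0,0,0],
    [0,0,6,0,0,0,0],
    [0,0,4,0,0,0,0],
    [0,0,2,0,0,0,0],
    [0,0,1,0,0,0,0],
    [0,0,0,0,0,0,0]
  ]
}}

```text
time_s: 30.45
position: [0.4597, -0.0266, 0.106]
tool_rot: [[0.719, 0.695, 0.002], [0.695, -0.719, -0.001], [0.001, 0.002, -1.0]]
ft_force: [-5.9, 1.4, 14.9]
grip_width: 0.0505
gripper_force: 54.6
```

Request:
{"name": "apply_moves", "arguments": {
  "series": [
    [0,0,0,0,0,0,1],
    [0,0,0,0,0,0,1],
    [0,0,0,0,0,0,1],
    [0,0,0,0,0,0,1],
    [0,0,-30,0,0,0,1],
    [0,0,-50,0,0,0,1],
    [0,0,-60,0,0,0,1],
    [0,0,-54,0,0,0,1],
    [19.3,-46.4,0,0,0,0,1],
    [19.3,-46.4,0,0,0,0,1],
    [19.3,-46.4,0,0,0,0,1],
    [19.3,-46.4,0,0,0,0,1]
  ]
}}

```text
time_s: 31.95
position: [0.3854, 0.162, 0.2984]
tool_rot: [[0.72, 0.694, 0.0], [0.694, -0.72, 0.0], [0.0, 0.0, -1.0]]
ft_force: [0.5, 0.2, 1.0]
grip_width: 0.0855
gripper_force: 0.0
```

Request:
{"name": "apply_moves", "arguments": {
  "series": [
    [19.3,-46.4,0,0,0,0,1],
    [19.3,-46.4,0,0,0,0,1],
    [19.3,-46.4,0,0,0,0,1],
    [0,0,0,0,0,9,1],
    [0,0,0,0,0,9,1],
    [0,0,0,0,0,9,1],
    [0,0,0,0,0,9,1],
    [0,0,0,0,0,8,1],
    [0,0,0,0,0,0,1],
    [0,0,0,0,0,0,1]
  ]
}}

```text
time_s: 33.2
position: [0.3312, 0.301, 0.2983]
tool_rot: [[1.0, 0.002, -0.0], [0.002, -1.0, -0.0], [-0.0, 0.0, -1.0]]
ft_force: [0.1, 0.3, -0.4]
grip_width: 0.0854
gripper_force: 0.0
```

```bash
python3 - <<'E'
from h import *
to([.331,.3005,.032]);im=cam('wrist');jars(im);jars(im,.16,.172)
E
```

```text
t 33.2 pos [0.3312 0.301  0.2983] yaw y -89.87 w 0.0854 F [ 0.1  0.3 -0.4] shift mm [-2.000e-01  5.000e-01  2.663e+02]
blob 938 px [618.  53.] circ [0.449  0.0541 0.0323] mean [0.4454 0.0778] sat [26.  9. 82.] z 0.097
blob 2301 px [325. 200.] circ [0.3311 0.3004 0.0229] mean [0.3317 0.3004] sat [  4.  14. 113.] z 0.0951
blob 1122 px [ 12. 332.] circ [0.2135 1.8736 1.2857] mean [0.2068 0.5895] sat [ 19.  47. 136.] z 0.0966
```

Request:
{"name": "apply_moves", "arguments": {
  "series": [
    [0,0.4,30,0,0,0,1],
    [0,0,55,0,0,0,1],
    [0,0,55,0,0,0,1],
    [0,0,55,0,0,0,1],
    [0,0,45,0,0,0,1],
    [0,0,26,0,0,0,1],
    [0,0,0,0,0,0,1],
    [0,0,0,0,0,0,0],
    [0,0,0,0,0,0,0],
    [0,0,0,0,0,0,0],
    [0,0,0,0,0,0,0],
    [0,0,0,0,0,0,0]
  ]
}}

```text
time_s: 34.75
position: [0.3321, 0.301, 0.0338]
tool_rot: [[1.0, -0.0, 0.003], [-0.0, -1.0, 0.001], [0.003, -0.001, -1.0]]
ft_force: [0.6, -0.2, 7.4]
grip_width: 0.0504
gripper_force: 49.8
```

Request:
{"name": "apply_moves", "arguments": {
  "series": [
    [0,0,0,0,0,0,0],
    [0,0,-20,0,0,0,0],
    [0,0,-50,0,0,0,0],
    [0,0,-60,0,0,0,0],
    [0,0,-60,0,0,0,0],
    [0,0,-30,0,0,0,0],
    [0,0,0,0,0,0,0]
  ]
}}

```text
time_s: 35.62
position: [0.3316, 0.3009, 0.2546]
tool_rot: [[1.0, -0.0, 0.005], [-0.0, -1.0, 0.003], [0.005, -0.003, -1.0]]
ft_force: [-0.4, -0.4, -2.5]
grip_width: 0.0502
gripper_force: 52.1
```

```bash
python3 - <<'E'
from h import *
to([.4491,.0528,.105])
E
```

```text
t 35.62 pos [0.3316 0.3009 0.2546] yaw y -90.0 w 0.0502 F [-0.4 -0.4 -2.5] shift mm [116.8 248.4 149.5]
```

Request:
{"name": "apply_moves", "arguments": {
  "series": [
    [14,30,0,0,0,0,0],
    [22,47,0,0,0,0,0],
    [22,47,0,0,0,0,0],
    [22,47,0,0,0,0,0],
    [22,47,0,0,0,0,0],
    [14.8,30.4,0,0,0,0,0],
    [0,0,0,0,0,9.5,0],
    [0,0,0,0,0,9.5,0],
    [0,0,35,0,0,9,0],
    [0,0,40,0,0,0,0],
    [0,0,28,0,0,0,0],
    [0,0,0,0,0,0,0]
  ]
}}

```text
time_s: 37.12
position: [0.4462, 0.0524, 0.1471]
tool_rot: [[0.883, -0.47, -0.006], [-0.47, -0.883, 0.001], [-0.006, 0.002, -1.0]]
ft_force: [0.1, 0.9, -0.9]
grip_width: 0.0505
gripper_force: 52.2
```

Request:
{"name": "apply_moves", "arguments": {
  "series": [
    [0,0,0,0,0,0,0],
    [0,0,0,0,0,0,0]
  ]
}}

```text
time_s: 37.38
position: [0.4484, 0.0521, 0.1503]
tool_rot: [[0.883, -0.47, 0.002], [-0.47, -0.883, -0.0], [0.002, -0.001, -1.0]]
ft_force: [-0.0, 0.0, -2.1]
grip_width: 0.0502
gripper_force: 52.2
```

```bash
python3 - <<'E'
from h import *
to([.4491,.0528,.105])
E
```

```text
t 37.38 pos [0.4484 0.0521 0.1503] yaw y -118.02 w 0.0502 F [-0.   0.  -2.1] shift mm [ 0.2 -0.9 45.3]
```

Request:
{"name": "apply_moves", "arguments": {
  "series": [
    [0.6,-0.9,20,0,0,0,0],
    [0,0,12,0,0,0,0],
    [0,0,6,0,0,0,0],
    [0,0,4,0,0,0,0],
    [0,0,2,0,0,0,0],
    [0,0,0.6,0,0,0,0],
    [0,0,0,0,0,0,0]
  ]
}}

```text
time_s: 38.25
position: [0.4492, 0.0526, 0.1057]
tool_rot: [[0.883, -0.47, 0.001], [-0.47, -0.883, -0.0], [0.001, -0.0, -1.0]]
ft_force: [-1.2, 0.7, 5.4]
grip_width: 0.0504
gripper_force: 53.0
```

Request:
{"name": "apply_moves", "arguments": {
  "series": [
    [0,0,0,0,0,0,1],
    [0,0,0,0,0,0,1],
    [0,0,0,0,0,0,1],
    [0,0,0,0,0,0,1],
    [0,0,-30,0,0,0,1],
    [0,0,-50,0,0,0,1],
    [0,0,-60,0,0,0,1],
    [0,0,-54,0,0,0,1],
    [0,0,0,0,0,-9,1],
    [0,0,0,0,0,-9,1],
    [0,0,0,0,0,0,1]
  ]
}}

```text
time_s: 39.62
position: [0.4488, 0.0527, 0.2987]
tool_rot: [[0.984, -0.175, -0.0], [-0.175, -0.984, 0.0], [-0.0, -0.0, -1.0]]
ft_force: [-0.8, 0.5, -0.6]
grip_width: 0.0855
gripper_force: 0.0
```

```bash
python3 - <<'E'
from h import *
to([.5292,.3889,.30]);im=cam('wrist');jars(im,.16,.172)
E
```

```text
t 39.62 pos [0.4488 0.0527 0.2987] yaw y -100.1 w 0.0855 F [-0.8  0.5 -0.6] shift mm [  20.2 -345.1   -1.3]
blob 4312 px [253. 123.] circ [0.5206 0.0863 0.0231] mean [0.521 0.086] sat [  0.   7. 233.] z 0.1668
blob 2548 px [357. 122.] circ [0.5096 0.021  0.0177] mean [0.51   0.0211] sat [140.  13.  46.] z 0.1698
blob 3885 px [439. 185.] circ [ 0.4595 -0.0268  0.0231] mean [ 0.4603 -0.0264] sat [  4.   8. 230.] z 0.1669
blob 3563 px [325. 220.] circ [0.4494 0.0522 0.0231] mean [0.4503 0.0519] sat [  0.  13. 117.] z 0.1668
```

All three jars are seated, within about 1.5 mm of their pocket centres. On to B.

Request:
{"name": "apply_moves", "arguments": {
  "series": [
    [2.9,-49.3,0,0,0,0,1],
    [2.9,-49.3,0,0,0,0,1],
    [2.9,-49.3,0,0,0,0,1],
    [2.9,-49.3,0,0,0,0,1],
    [2.9,-49.3,0,0,0,0,1],
    [2.9,-49.3,0,0,0,0,1],
    [2.9,-49.3,0,0,0,0,1],
    [0,0,0,0,0,0,1],
    [0,0,0,0,0,0,1]
  ]
}}

```text
time_s: 40.8
position: [0.5289, 0.3886, 0.2984]
tool_rot: [[0.984, -0.176, -0.001], [-0.176, -0.984, -0.001], [-0.0, 0.001, -1.0]]
ft_force: [0.4, -0.2, 0.4]
grip_width: 0.0855
gripper_force: 0.0
```

```bash
python3 - <<'E'
from h import *
print(telemetry.observe()['q'].round(0));to([.5292,.3889,.032]);im=cam('wrist');jars(im)
E
```

```text
[ 26.  32.  47.  -0. 101. 126.]
t 40.8 pos [0.5289 0.3886 0.2984] yaw y -100.12 w 0.0855 F [ 0.4 -0.2  0.4] shift mm [  0.4  -0.5 266.4]
blob 3270 px [453.  36.] circ [0.636  0.2703 0.0232] mean [0.6362 0.2706] sat [  3.   9. 228.] z 0.095
blob 2306 px [324. 199.] circ [0.5295 0.389  0.0229] mean [0.53  0.389] sat [  3.  14. 112.] z 0.0949
blob 371 px [411. 319.] circ [0.4223 0.3406 0.0369] mean [0.4035 0.3297] sat [116.  39.  87.] z 0.0918
```

Request:
{"name": "apply_moves", "arguments": {
  "series": [
    [0.4,-0.5,30,0,0,0,1],
    [0,0,55,0,0,0,1],
    [0,0,55,0,0,0,1],
    [0,0,55,0,0,0,1],
    [0,0,45,0,0,0,1],
    [0,0,26,0,0,0,1],
    [0,0,0,0,0,0,1],
    [0,0,0,0,0,0,0],
    [0,0,0,0,0,0,0],
    [0,0,0,0,0,0,0],
    [0,0,0,0,0,0,0],
    [0,0,0,0,0,0,0]
  ]
}}

```text
time_s: 42.35
position: [0.5302, 0.3897, 0.0349]
tool_rot: [[0.985, -0.174, 0.003], [-0.174, -0.985, 0.001], [0.003, -0.002, -1.0]]
ft_force: [-0.9, -0.4, 5.6]
grip_width: 0.0506
gripper_force: 51.4
```

Request:
{"name": "apply_moves", "arguments": {
  "series": [
    [0,0,0,0,0,0,0],
    [0,0,-20,0,0,0,0],
    [0,0,-50,0,0,0,0],
    [0,0,-60,0,0,0,0],
    [0,0,-60,0,0,0,0],
    [0,0,-30,0,0,0,0],
    [0,0,0,0,0,0,0]
  ]
}}

```text
time_s: 43.22
position: [0.5298, 0.3896, 0.2554]
tool_rot: [[0.985, -0.174, 0.005], [-0.174, -0.985, 0.002], [0.004, -0.003, -1.0]]
ft_force: [-0.1, -0.1, -4.1]
grip_width: 0.0504
gripper_force: 53.0
```

```bash
python3 - <<'E'
from h import *
to([.5392,-.0400,.105])
E
```

```text
t 43.23 pos [0.5298 0.3896 0.2554] yaw y -100.02 w 0.0504 F [-0.1 -0.1 -4.1] shift mm [ 83.4 421.9 149.4]
```

Request:
{"name": "apply_moves", "arguments": {
  "series": [
    [5,25,0,0,0,0,0],
    [9.5,48,0,0,0,0,0],
    [9.5,48,0,0,0,0,0],
    [9.5,48,0,0,0,0,0],
    [9.5,48,0,0,0,0,0],
    [9.5,48,0,0,0,0,0],
    [9.5,48,0,0,0,0,0],
    [9.5,48,0,0,0,0,0],
    [7,35,0,0,0,0,0],
    [5.4,25.6,0,0,0,0,0],
    [0,0,0,0,0,0,0]
  ]
}}

```text
time_s: 44.6
position: [0.538, -0.0416, 0.2507]
tool_rot: [[0.984, -0.177, -0.003], [-0.177, -0.984, 0.001], [-0.004, -0.0, -1.0]]
ft_force: [-0.3, 0.9, -2.9]
grip_width: 0.0503
gripper_force: 53.1
```

Request:
{"name": "apply_moves", "arguments": {
  "series": [
    [0,0,0,0,0,9,0],
    [0,0,0,0,0,9,0],
    [0,0,0,0,0,9,0],
    [0,0,0,0,0,9,0],
    [0,0,0,0,0,9,0],
    [0,0,0,0,0,9,0],
    [0,0,35,0,0,0,0],
    [0,0,40,0,0,0,0],
    [0,0,28,0,0,0,0],
    [0,0,0,0,0,0,0],
    [0,0,0,0,0,0,0],
    [0,0,0,0,0,0,0]
  ]
}}

```text
time_s: 46.1
position: [0.5391, -0.0403, 0.1509]
tool_rot: [[0.438, -0.899, 0.002], [-0.899, -0.438, -0.001], [0.001, -0.002, -1.0]]
ft_force: [-0.5, 0.1, -3.3]
grip_width: 0.0505
gripper_force: 53.1
```

```bash
python3 - <<'E'
from h import *
to([.5392,-.0400,.105])
E
```

```text
t 46.1 pos [ 0.5391 -0.0403  0.1509] yaw y -154.01 w 0.0505 F [-0.5  0.1 -3.3] shift mm [-0.3 -0.1 45.9]
```

Request:
{"name": "apply_moves", "arguments": {
  "series": [
    [0,0,20,0,0,0,0],
    [0,0,12,0,0,0,0],
    [0,0,6,0,0,0,0],
    [0,0,4,0,0,0,0],
    [0,0,2,0,0,0,0],
    [0,0,0.6,0,0,0,0],
    [0,0,0,0,0,0,0]
  ]
}}

```text
time_s: 46.98
position: [0.5389, -0.0405, 0.1067]
tool_rot: [[0.438, -0.899, 0.002], [-0.899, -0.438, -0.001], [0.001, -0.001, -1.0]]
ft_force: [-4.2, 0.9, 9.0]
grip_width: 0.0505
gripper_force: 54.3
```

Request:
{"name": "apply_moves", "arguments": {
  "series": [
    [0,0,0,0,0,0,1],
    [0,0,0,0,0,0,1],
    [0,0,0,0,0,0,1],
    [0,0,0,0,0,0,1],
    [0,0,-30,0,0,0,1],
    [0,0,-50,0,0,0,1],
    [0,0,-60,0,0,0,1],
    [0,0,-54,0,0,0,1]
  ]
}}

```text
time_s: 47.98
position: [0.5385, -0.0403, 0.3013]
tool_rot: [[0.438, -0.899, 0.001], [-0.899, -0.438, -0.0], [0.001, -0.001, -1.0]]
ft_force: [0.3, -0.3, -0.3]
grip_width: 0.0855
gripper_force: 0.0
```

Request:
{"name": "apply_moves", "arguments": {
  "series": [
    [0,0,0,0,0,-10.3,1],
    [0,0,0,0,0,-10.3,1],
    [0,0,0,0,0,-10.3,1],
    [0,0,0,0,0,-10.3,1],
    [0,0,0,0,0,-10.3,1],
    [0,0,0,0,0,-10.3,1],
    [0,0,0,0,0,-10.2,1],
    [20,-42,0,0,0,0,1],
    [20,-42,0,0,0,0,1],
    [20,-42,0,0,0,0,1],
    [20,-42,0,0,0,0,1]
  ]
}}

```text
time_s: 49.35
position: [0.5949, 0.1386, 0.299]
tool_rot: [[0.99, 0.139, -0.0], [0.139, -0.99, -0.0], [-0.0, 0.0, -1.0]]
ft_force: [0.1, 0.2, 0.6]
grip_width: 0.0855
gripper_force: 0.0
```

Request:
{"name": "apply_moves", "arguments": {
  "series": [
    [20,-42,0,0,0,0,1],
    [20,-42,0,0,0,0,1],
    [20,-42,0,0,0,0,1],
    [0,0,0,0,0,0,1],
    [0,0,0,0,0,0,1]
  ]
}}

```text
time_s: 49.98
position: [0.6365, 0.2698, 0.2989]
tool_rot: [[0.99, 0.139, -0.0], [0.139, -0.99, -0.0], [-0.001, 0.0, -1.0]]
ft_force: [0.0, -1.4, -0.2]
grip_width: 0.0851
gripper_force: 0.0
```

```bash
python3 - <<'E'
from h import *
print(telemetry.observe()['q'].round(0));to([.6361,.2704,.032]);im=cam('wrist');jars(im)
E
```

```text
[ 13.  36.  39.  -0. 105.  95.]
t 49.98 pos [0.6365 0.2698 0.2989] yaw y -82.03 w 0.0851 F [ 0.  -1.4 -0.2] shift mm [-1.000e-01 -7.000e-01  2.669e+02]
blob 2284 px [325. 199.] circ [0.6367 0.2699 0.0228] mean [0.6371 0.2699] sat [  3.  13. 103.] z 0.0949
blob 1439 px [578. 299.] circ [0.577  0.0312 0.033 ] mean [0.5776 0.0308] sat [30.  9. 82.] z 0.097
blob 502 px [510. 322.] circ [0.522  0.0884 0.0322] mean [0.5469 0.0858] sat [ 23.   17.5 110. ] z 0.0971
blob 1080 px [617. 338.] circ [ 0.5396 -0.0384  0.0323] mean [ 0.544  -0.0173] sat [ 24.  12. 116.] z 0.097
blob 275 px [561. 353.] circ [0.5107 0.0222 0.0171] mean [0.5219 0.0302] sat [30. 20. 14.] z 0.0972
```

Request:
{"name": "apply_moves", "arguments": {
  "series": [
    [0.2,-0.2,30,0,0,0,1],
    [0,0,55,0,0,0,1],
    [0,0,55,0,0,0,1],
    [0,0,55,0,0,0,1],
    [0,0,45,0,0,0,1],
    [0,0,26.5,0,0,0,1],
    [0,0,0,0,0,0,1],
    [0,0,0,0,0,0,0],
    [0,0,0,0,0,0,0],
    [0,0,0,0,0,0,0],
    [0,0,0,0,0,0,0],
    [0,0,0,0,0,0,0]
  ]
}}

```text
time_s: 51.52
position: [0.6375, 0.2705, 0.0349]
tool_rot: [[0.99, 0.139, 0.003], [0.139, -0.99, 0.0], [0.003, 0.0, -1.0]]
ft_force: [-1.7, -0.9, 6.0]
grip_width: 0.0505
gripper_force: 52.0
```

Request:
{"name": "apply_moves", "arguments": {
  "series": [
    [0,0,0,0,0,0,0],
    [0,0,-20,0,0,0,0],
    [0,0,-50,0,0,0,0],
    [0,0,-60,0,0,0,0],
    [0,0,-60,0,0,0,0],
    [0,0,-10,0,0,0,0],
    [-40,0,0,0,0,0,0],
    [-40,0,0,0,0,0,0],
    [0,0,0,0,0,0,0]
  ]
}}

```text
time_s: 52.65
position: [0.5547, 0.2593, 0.2322]
tool_rot: [[0.99, 0.14, -0.003], [0.14, -0.99, -0.001], [-0.003, 0.0, -1.0]]
ft_force: [0.8, 0.2, -2.3]
grip_width: 0.0502
gripper_force: 52.8
```

```bash
python3 - <<'E'
from h import *
to([.5767,.0308,.105])
E
```

```text
t 52.65 pos [0.5547 0.2593 0.2322] yaw y -81.97 w 0.0502 F [ 0.8  0.2 -2.3] shift mm [ -9.7 229.3 127.3]
```

Request:
{"name": "apply_moves", "arguments": {
  "series": [
    [-3,25,0,0,0,0,0],
    [-3,40,0,0,0,0,0],
    [-3,45,0,0,0,0,0],
    [-3,45,0,0,0,0,0],
    [0,40,0,0,0,0,0],
    [0,34,0,0,0,0,0],
    [0,0,0,0,0,0,0],
    [0,0,25,0,0,0,0],
    [0,0,30,0,0,0,0],
    [0,0,25,0,0,0,0],
    [0,0,0,0,0,0,0],
    [0,0,0,0,0,0,0]
  ]
}}

```text
time_s: 54.15
position: [0.578, 0.0312, 0.1535]
tool_rot: [[0.99, 0.139, 0.001], [0.139, -0.99, -0.0], [0.001, 0.0, -1.0]]
ft_force: [-0.4, -1.4, -2.3]
grip_width: 0.0503
gripper_force: 53.0
```

```bash
python3 - <<'E'
from h import *
to([.5767,.0308,.105])
E
```

```text
t 54.15 pos [0.578  0.0312 0.1535] yaw y -82.0 w 0.0503 F [-0.4 -1.4 -2.3] shift mm [-1.4  0.2 48.5]
```

Request:
{"name": "apply_moves", "arguments": {
  "series": [
    [-0.9,0,22,0,0,0,0],
    [0,0,12,0,0,0,0],
    [0,0,6,0,0,0,0],
    [0,0,4,0,0,0,0],
    [0,0,2,0,0,0,0],
    [0,0,1,0,0,0,0],
    [0,0,0,0,0,0,0]
  ]
}}

```text
time_s: 55.02
position: [0.5768, 0.0308, 0.1068]
tool_rot: [[0.99, 0.139, 0.002], [0.139, -0.99, -0.0], [0.001, 0.001, -1.0]]
ft_force: [-1.8, 1.3, 5.1]
grip_width: 0.0505
gripper_force: 53.8
```

Request:
{"name": "apply_moves", "arguments": {
  "series": [
    [0,0,0,0,0,0,1],
    [0,0,0,0,0,0,1],
    [0,0,0,0,0,0,1],
    [0,0,0,0,0,0,1],
    [0,0,-30,0,0,0,1],
    [0,0,-50,0,0,0,1],
    [0,0,-50,0,0,0,1],
    [-30,-20,-50,0,0,0,1],
    [-50,-20,-50,0,0,0,1],
    [-30,-20,-20,0,0,0,1],
    [0,0,0,0,0,0,1]
  ]
}}

```text
time_s: 56.4
position: [0.4659, 0.0738, 0.3504]
tool_rot: [[0.99, 0.14, 0.005], [0.14, -0.99, -0.0], [0.005, 0.001, -1.0]]
ft_force: [0.5, -1.0, -0.2]
grip_width: 0.0853
gripper_force: 0.0
```

Request:
{"name": "apply_moves", "arguments": {
  "series": [
    [0,0,0,0,0,-9.9,1],
    [0,0,0,0,0,-9.9,1],
    [0,0,0,0,0,-9.9,1],
    [0,0,0,0,0,-9.9,1],
    [0,0,0,0,0,-9.9,1],
    [0,0,0,0,0,-9.9,1],
    [0,0,0,0,0,-9.9,1],
    [0,0,0,0,0,-9.9,1],
    [0,0,0,0,0,-9.9,1],
    [0,0,0,0,0,-9.9,1],
    [0,0,0,0,0,0,1],
    [0,0,0,0,0,0,1]
  ]
}}

```text
time_s: 57.9
position: [0.4673, 0.0728, 0.3476]
tool_rot: [[-0.289, 0.957, -0.001], [0.957, 0.289, 0.0], [0.0, -0.001, -1.0]]
ft_force: [-0.1, 0.7, 0.3]
grip_width: 0.0853
gripper_force: 0.0
```

```bash
python3 - <<'E'
from h import *
to([.68,.127,.38]);im=cam('wrist');jars(im,.16,.168);save(im,'w9.png')
W=cloud(im);x,y,z=np.moveaxis(W,-1,0)
b=(z>.26)&(z<.34)&(x>.6)&(im['frame'].max(2)<60);P=W[b];print('bar?',len(P),P.min(0) if len(P) else '',P.max(0) if len(P) else '')
E
```

```text
t 57.9 pos [0.4673 0.0728 0.3476] yaw y 16.77 w 0.0853 F [-0.1  0.7  0.3] shift mm [ -9.5 219.2 -32.6]
blob 2480 px [395. 207.] circ [0.5203 0.0862 0.0232] mean [0.5196 0.0869] sat [  3.  12. 126.] z 0.1669
blob 2404 px [297. 222.] circ [0.4491 0.0519 0.0232] mean [0.4488 0.0529] sat [  4.  12. 126.] z 0.1669
blob 2130 px [434. 287.] circ [0.575  0.0297 0.0233] mean [0.5738 0.031 ] sat [  6.  13. 226.] z 0.167
blob 2025 px [284. 310.] circ [ 0.4591 -0.0272  0.0232] mean [ 0.4589 -0.0255] sat [  4.   8. 232.] z 0.1669
blob 1898 px [366. 346.] circ [ 0.5382 -0.0401  0.0232] mean [ 0.5373 -0.0384] sat [  9.  16. 230.] z 0.167
bar? 0
```

View pics/w9.png

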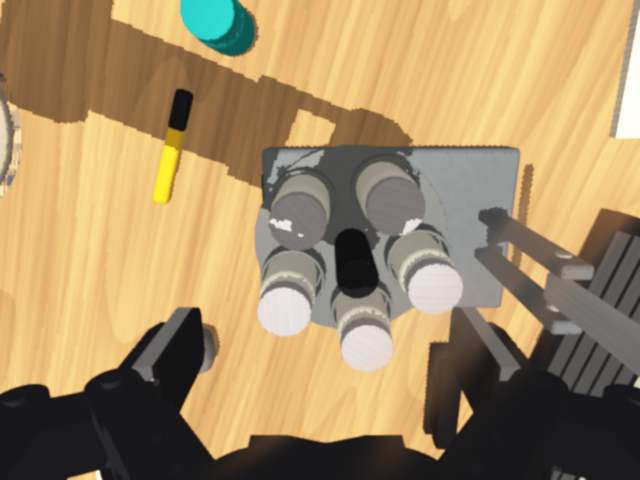

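All five jars stand in their pockets with lids at 0.167, and the arm is up at right (600,310). I'll return to the bar.

Request:
{"name": "apply_moves", "arguments": {
  "series": [
    [0,15,-28,0,0,0,1],
    [-2,45,0,0,0,0,1],
    [-2,50,0,0,0,0,1],
    [-2,50,0,0,0,0,1],
    [-2,40,0,0,0,0,1],
    [-1.5,18,0,0,0,0,1],
    [0,0,0,0,0,0,1],
    [0,0,0,0,0,0,1]
  ],
  "grip_force": 30
}}

```text
time_s: 58.95
position: [0.6778, 0.1275, 0.3765]
tool_rot: [[-0.291, 0.957, 0.0], [0.957, 0.291, -0.0], [-0.0, 0.0, -1.0]]
ft_force: [-0.5, 0.3, 0.2]
grip_width: 0.0853
gripper_force: 0.0
```

```bash
python3 - <<'E'
from h import *
to([.6788,.1266,.3015]);
for n in('wrist','scene','top'):
    im=cam(n);W=cloud(im);x,y,z=np.moveaxis(W,-1,0)
    if n=='scene': save(im,'s10.png')
    b=(z>.285)&(z<.34)&(abs(x-.68)<.06)&(abs(y-.085)<.1)&(im['frame'].max(2)<70);P=W[b]
    print(n,len(P))
    if len(P)>30:
        c=np.median(P,0);print(c.round(4),P.min(0).round(3),P.max(0).round(3))
E
```

```text
t 58.95 pos [0.6778 0.1275 0.3765] yaw y 16.93 w 0.0853 F [-0.5  0.3  0.2] shift mm [-1.1  0.7 75. ]
wrist 4280
[0.6882 0.0958 0.3241] [0.652 0.019 0.318] [0.716 0.146 0.339]
scene 573
[0.7012 0.0678 0.3239] [0.678 0.009 0.316] [0.721 0.127 0.328]
top 532
[0.6938 0.0599 0.3231] [0.641 0.008 0.285] [0.719 0.118 0.34 ]
```

View pics/s10.png

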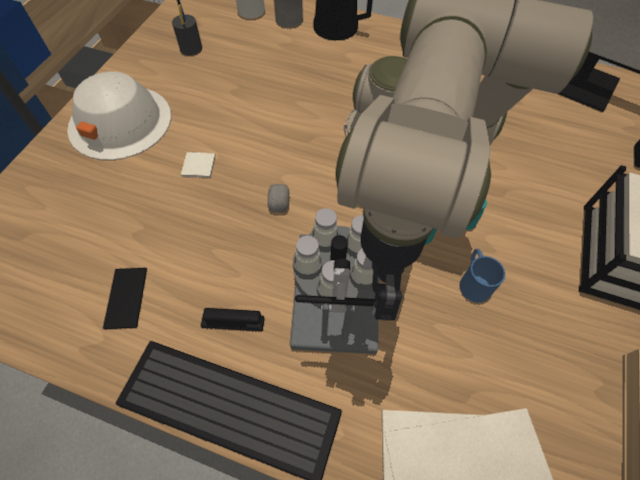

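The scene view shows the jars in the carousel and the gripper right over the left half of the bar at (335,300). I'll grip it.

Request:
{"name": "apply_moves", "arguments": {
  "series": [
    [-1,0.8,40,0,0,0,1],
    [0,0,35,0,0,0,1],
    [0,0,0,0,0,0,1],
    [0,0,0,0,0,0,0],
    [0,0,0,0,0,0,0],
    [0,0,0,0,0,0,0],
    [0,0,0,0,0,0,0],
    [0,0,0,0,0,0,0],
    [0,0,0,0,0,0,0]
  ]
}}

```text
time_s: 60.22
position: [0.6794, 0.1269, 0.3016]
tool_rot: [[-0.292, 0.956, 0.001], [0.956, 0.292, 0.0], [-0.0, 0.001, -1.0]]
ft_force: [-0.2, -0.8, 2.6]
grip_width: 0.0109
gripper_force: 29.3
```

```bash
python3 - <<'E'
from h import *
s=telemetry.observe();R=s['tool_rot'];to([.6788,.1266,.3015])
u=np.array([.957,.291,0]);b=s['position']+np.array([0,0,.0187])
du=(b-np.array([.6421,.1152,.19]))@u
ph0=np.arctan2(b[2]-.19,-du);r=np.hypot(b[2]-.19,du);print('phi',np.degrees(ph0),'theta',np.degrees(ph0)-15.07,'r',r)
piv=b+.1346*np.cos(ph0)*u;piv[2]=b[2]-.1346*np.sin(ph0);print(piv)
prev=b
for ph in np.linspace(np.degrees(ph0),15.07,22)[1:]:
    p=np.radians(ph);q=piv+.1346*(-np.cos(p)*u+np.array([0,0,np.sin(p)]))
    print(round(ph-15.07,1),(R.T@(q-prev)*1000).round(1));prev=q
E
```

```text
t 60.23 pos [0.6794 0.1269 0.3016] yaw y 16.98 w 0.0109 F [-0.2 -0.8  2.6] shift mm [-0.1 -0.7  0.1]
phi 106.7113647708785 theta 91.64136477087851 r 0.13599833358786806
[0.64237354 0.11561168 0.19133928]
87.3 [ 0.  -9.9 -2.6]
82.9 [  0.  -10.1  -1.8]
78.5 [  0.  -10.2  -1. ]
74.2 [  0.  -10.2  -0.3]
69.8 [  0.  -10.2   0.5]
65.5 [  0.  -10.2   1.3]
61.1 [  0.  -10.    2.1]
56.7 [ 0.  -9.9  2.8]
52.4 [ 0.  -9.6  3.6]
48.0 [ 0.  -9.3  4.3]
43.6 [ 0. -9.  5.]
39.3 [ 0.  -8.6  5.6]
34.9 [ 0.  -8.1  6.3]
30.5 [ 0.  -7.6  6.9]
26.2 [ 0.  -7.1  7.4]
21.8 [ 0.  -6.5  8. ]
17.5 [ 0.  -5.8  8.4]
13.1 [ 0.  -5.2  8.8]
8.7 [ 0.  -4.5  9.2]
4.4 [ 0.  -3.8  9.5]
0.0 [ 0.  -3.   9.8]
```

Request:
{"name": "apply_moves", "arguments": {
  "series": [
    [0,-9.9,-2.6,0,0,0,0],
    [0,-10.1,-1.8,0,0,0,0],
    [0,-10.2,-1,0,0,0,0],
    [0,-10.2,-0.3,0,0,0,0],
    [0,-10.2,0.5,0,0,0,0],
    [0,-10.2,1.3,0,0,0,0],
    [0,-10,2.1,0,0,0,0],
    [0,-9.9,2.8,0,0,0,0],
    [0,-9.6,3.6,0,0,0,0],
    [0,-9.3,4.3,0,0,0,0],
    [0,-9,5,0,0,0,0]
  ]
}}

```text
time_s: 61.6
position: [0.5759, 0.0953, 0.2878]
tool_rot: [[-0.292, 0.956, 0.003], [0.956, 0.292, 0.001], [-0.0, 0.003, -1.0]]
ft_force: [1.6, 0.3, 5.4]
grip_width: 0.0104
gripper_force: 31.0
```

Request:
{"name": "apply_moves", "arguments": {
  "series": [
    [0,-8.6,5.6,0,0,0,0],
    [0,-8.1,6.3,0,0,0,0],
    [0,-7.6,6.9,0,0,0,0],
    [0,-7.1,7.4,0,0,0,0],
    [0,-6.5,8,0,0,0,0],
    [0,-5.8,8.4,0,0,0,0],
    [0,-5.2,8.8,0,0,0,0],
    [0,-4.5,9.2,0,0,0,0],
    [0,-3.8,9.5,0,0,0,0],
    [0,-2.5,7.8,0,0,0,0],
    [0,0,0,0,0,0,0]
  ]
}}

```text
time_s: 62.98
position: [0.5181, 0.0777, 0.2083]
tool_rot: [[-0.292, 0.956, -0.002], [0.956, 0.292, 0.0], [0.001, -0.002, -1.0]]
ft_force: [3.8, 1.3, -4.9]
grip_width: 0.0107
gripper_force: 30.3
```

Request:
{"name": "apply_moves", "arguments": {
  "series": [
    [0,-0.5,1.5,0,0,0,0],
    [0,-0.4,1.5,0,0,0,0],
    [0,0,1.5,0,0,0,0],
    [0,0,0,0,0,0,0],
    [0,0,0,0,0,0,0]
  ]
}}

```text
time_s: 63.6
position: [0.518, 0.0776, 0.2072]
tool_rot: [[-0.292, 0.956, 0.004], [0.956, 0.292, -0.0], [-0.001, 0.003, -1.0]]
ft_force: [-0.2, 1.5, 15.9]
grip_width: 0.0105
gripper_force: 32.3
```

The arm is at its stop with 16 N upward on the tool. I'll release, retreat and check.

Request:
{"name": "apply_moves", "arguments": {
  "series": [
    [0,0,0,0,0,0,1],
    [0,0,0,0,0,0,1],
    [0,0,0,0,0,0,1],
    [0,0,0,0,0,0,1],
    [0,0,-30,0,0,0,1],
    [0,0,-50,0,0,0,1],
    [0,0,-50,0,0,0,1],
    [50,-20,0,0,0,0,1],
    [50,-30,0,0,0,0,1],
    [50,-30,0,0,0,0,1],
    [50,-30,0,0,0,0,1],
    [0,0,0,0,0,0,1]
  ]
}}

```text
time_s: 65.1
position: [0.3514, 0.2383, 0.3354]
tool_rot: [[-0.297, 0.955, 0.001], [0.955, 0.297, 0.001], [0.0, 0.001, -1.0]]
ft_force: [0.4, -0.6, -0.4]
grip_width: 0.0853
gripper_force: 0.0
```

```bash
python3 - <<'E'
from h import *
to([.5,.1,.3])
for n in('top','scene'):
    im=cam(n);save(im,n+'11.png');W=cloud(im);x,y,z=np.moveaxis(W,-1,0)
    b=(z>.20)&(z<.26)&(x>.44)&(x<.62)&(abs(y-.03)<.09)&(im['frame'].max(2)<60);P=W[b]
    if len(P)>50: print(n,len(P),np.median(P,0).round(4),np.percentile(P[:,2],90))
E
```

```text
t 65.1 pos [0.3514 0.2383 0.3354] yaw y 17.25 w 0.0853 F [ 0.4 -0.6 -0.4] shift mm [-176.2  100.9   35.4]
top 438 [0.5316 0.0268 0.2297] 0.2319303566783865
scene 378 [0.537  0.029  0.2299] 0.2319587076900097
```

View pics/scene11.png

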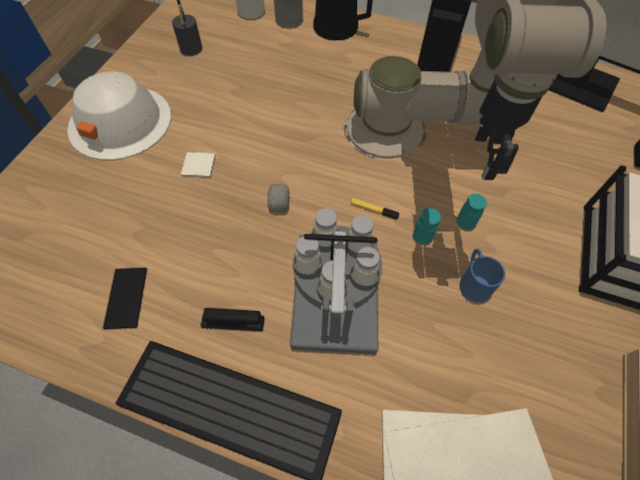

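The scene view shows the hold-down arm level over the loaded carousel (bar at (340,238)). All five jars are upright and the mug, rock and stapler are in place. By the bar height the arm is within about 0.2° of 0. Handing in.

```bash
python3 -c "
from rig import env
print(env.close_job())"
```

```text
the job is handed in; nothing more can be done
None
```

The job is handed in, with no verdict returned: the carousel is meshed and home on the drive, all five jars stand in their own pockets, the hold-down arm is fully down, and the mug, stapler and rock were not touched.

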